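# Close up a data logger: battery, board, cover, quarter-turn lock

### The arm

A 6-joint arm with a two-finger parallel gripper is mounted at the origin on the work surface. World frame = base frame: x ahead of the robot, y to its left, z up, the work surface at z = 0. Lengths are in m, angles in degrees, forces in N, time in s.
With the tool pointing down it reaches from about 0.4 to 0.825 m from the base axis. Payload 7 kg.
Tool frame: the origin (TCP) lies at the very end of the fingers, on their centre line; the grasp point (between the pads) lies 19 mm behind it; z points along the fingers, y is the direction in which the jaws open and shut (so a half turn about z gives the same grasp; the last joint's range is limited). The gripper opens to 88 mm and grips with 3 to 60 N. Pads are 19 mm wide; open, the fingers measure 130 mm over their backs; the gripper's body (78 mm by 193 mm) begins 47 mm behind the grasp point.
Start: joints at [87.783, 20.546, 0.682, 0, -70.136, -16.507], TCP at [0.217, 0.639, 0.227] pointing down, gripper open.
Joint ranges: [-176.03, 176.03], [-82.01, 121.73], [-58.28, 71.71], [-173.87, 95.51], [-174.79, -0.11], [-173.66, 173.66]. Speed limits (degrees/s): [136.94, 136.94, 172.46, 180, 180, 180].

### API

Orientations are given as [roll, pitch, yaw] about the fixed x, y, z axes, in that order (R = Rz(yaw) Ry(pitch) Rx(roll)).
In Python, from plant import ctrl gives the robot as it stands.
- The arm moves only by the tool move_arm, never from a script. Its argument "increments" is a list of rows, each a list of 2 entries, a list of its own where there are three numbers: the shift along the world's x, y, z in mm, then the turn about the world's z in rad. A call has exactly 8 rows; each row shifts and turns the pose as measured when the row begins; what a row does not reach is not made up. A row lasts 1/10 s, in which the tool goes at most 50 mm and 8.59 degrees, less where a joint would pass 70% of its speed; a pose out of reach is approached as far as the arm can. A call with a gripper value outside its range is refused whole. "jaw" is the gripper command: -1 is shut, 1 is fully open, values between are in proportion, set as the call begins (left out, the last holds). The fingers move at their own pace and stop on an object; the grip force is fixed at half the most. Time passes only in rows, so rows that do not move let the fingers close, or fill a call up. It gives the time, the measured TCP pose, the force and the opening at its end, in the units of the state.
- ctrl.get_obs(): the state, without advancing time (a new reading comes with each control period).
- ctrl.snapshot(name): name is "scene" or "top"; returns a dict with "color" (384x512x3 uint8, red, green, blue), "fx", "fy", "cx", "cy" (pixels), "D" ([k1, k2, p1, p2, k3] as OpenCV has them; the pictures are not rectified), "R" (3x3) and "t" (3): a world point X has camera coordinates R X + t. Camera axes: x right, y down, z forward; pixel columns grow to the right and rows downward; lengths in m; the calibration is good to about 2 mm. A picture is of the moment at which its call begins. There is no depth.
- ctrl.close_job(): hands the job in, once; it reports no verdict.
The state is a dict: "clock": time; "joint_pos": joint angles; "qvel": joint speeds; "tau": joint torques, N m; "tool_pos": TCP position; "orientation": TCP orientation; "force": force on the tool from outside, world axes, zero at the start; "moment": the same for the moment, N m; "opening": finger opening in m.
Only numpy, scipy, OpenCV 4.12 (cv2) and the standard library are available. Lean on these libraries where they do the work, as an engineer would, in place of code of your own. Each camera call takes 0.05 s, during which the arm holds its last target.

### The job

Assemble the open data logger in this order: lay the battery pack down in its ribs on the enclosure's floor, set the circuit board level on the corner bosses above it, and fit the cover flush on the rim. Then lock the cover: press its wing knob gently and turn it to and fro until it drops into the hidden slot, then turn it across the slot so that it stays down when you let go. Leave the multimeter, spray can, solder spool and carton where they stand.

Things in the scene. Friction and masses are not known exactly. Their poses are not given: they have to be found in the camera images.
- enclosure: fixed open-topped aluminium box, outer 108 (own x) x 148 (own y) x 70 mm high, walls and floor 4 mm, inside 100 x 140 mm. Origin: centre of its underside, on the bench; z up. Black plastic cradle stops 12 mm high outside its corners reach 14 mm beyond the end walls and 10 mm beyond the side walls.
- battery_place (a point): on the enclosure's inner floor, at its own x 0, y -14, z 4 mm: centre of the battery's place, whose long side (84 mm) runs along the enclosure's y. Low ribs (tops 12 mm above the bench) frame it with 2.5 mm play each side; the middle 64 mm of the long sides has no ribs, and 29 mm is free to each side wall.
- board_seat (a point): at the enclosure's own x 0, y 0, z 44 mm: where the board's origin comes to rest. Four 12 x 12 mm bosses in the inner corners, tops at that height, carry the board; 3 mm play each side to the walls.
- rim (a point): centre of the enclosure's rim, 70 mm above its origin: the underside of the cover's plate comes to rest here.
- lock_pillar (a point): centre of the top of the round lock pillar (38 mm diameter), at the enclosure's own x 0, y 50, z 60.5 mm. A steel plate 3 mm thick with a slot 31 x 10 mm and a hollow below. The slot's angle differs from unit to unit: its length lies anywhere within 0.45 rad either side of the enclosure's x axis (this point does not turn with it), hidden once the cover is on.
- battery: loose grey battery pack with black bands, a block 42 (own x) x 84 (own y) x 34 mm high, about 0.28 kg. Origin: centre of its underside. Gripped across its 42 mm width; may lie in its place either way round.
- board: loose green circuit board 94 (own x) x 134 (own y) x 3 mm, about 0.13 kg, heat sink on top. Origin: centre of the underside of the full outline; z up. At the +y end an open notch 46 mm wide, 40 mm deep clears the lock pillar, so it fits only with its axes along the enclosure's. Capacitors and plug, 12 mm tall, stand 38 mm or more in y from its middle.
- heatsink_top (a point): centre of the top face of the finned aluminium heat sink, at the board's own x 0, y -8, z 23 mm. The heat sink is 34 (board x) x 44 (board y) mm and stands 20 mm above the board's upper face: the board's grip.
- cover: loose aluminium cover: plate 108 (own x) x 148 (own y) x 4 mm, rounded black locating bead 8 mm deep beneath (outline 96 x 136 mm, 2 mm play each side in the enclosure). About 0.29 kg with its knob. Origin: its centre, at the bottom of the bead; plate top 12 mm above. Fits with its axes along the enclosure's, knob over the pillar; seated, its origin is 8 mm below point rim.
- handle_grip (a point): grip point on the cover's bow handle, at the cover's own x 0, y -8, z 41 mm, near its centre of mass. The bar runs along the cover's y from -42 to +14 mm, 12 mm wide, 10 mm tall (z 36 to 46 mm), open below between its two legs.
- knob: black wing knob of the quarter-turn lock, on the cover at its own x 0, y 50 mm. Origin: on its turning axis, level with the plate's top when up. The wing runs along the knob's own x: 30 mm long, 10 mm thick, 14 to 40 mm above the plate when up. Under the cover a cross-pin 26 x 4 x 3 mm, parallel to the wing, ends 11 mm below the origin. Turns either way with slight friction.
- wing_top (a point): centre of the wing's top face, 40 mm above the knob's origin; x along the wing. Press gently: with the pin off the slot, never press it on the plate with over 40 N.
- knob_press (a joint): how far the knob is pressed down, m: 0 up, 0.011 at the stop; spring 1.3 N to 2.6 N. Cover seated: at about 0.0025 the cross-pin meets the slotted plate; aligned with the slot within about 0.2 rad it passes; beyond 0.0085 it is below the plate and can be turned either way. Turned well off the slot and let go it stays down at about 0.0085, locked; otherwise it springs up.
- multimeter: bystander: red and black multimeter lying on its back, 86 (own x) x 176 (own y) x 45 mm high, origin at the centre of its underside. Do not disturb.
- spray_can: bystander: upright aerosol can, 54 mm diameter, 150 mm tall, origin at the centre of its foot. Do not disturb.
- solder_spool: bystander: spool of solder wire standing on its flange, 58 mm diameter, 44 mm high, origin at the centre of its underside. Do not disturb.
- carton: bystander: closed cardboard carton 60 (own x) x 80 (own y) x 40 mm high, origin at the centre of its underside. Do not disturb.
There are look-alikes about, which are no part of the job. What is shaped like the battery but green or turquoise is not meant. Leave any green look-alike of the cover alone.

How it is judged:
By the outcome, as a careful person would: the job done as asked, in the order asked, and still so for the second after the job is handed in, with the robot touching nothing.
It also fails if it takes over 72 s, if anything falls off the work surface, if the arm or the gripper's body presses on something with over 40 N, if the wrist force passes 120 N, or if a joint passes its speed limit or range.

## Working session

There is one attempt and no reset: what is moved stays moved. The work goes in short steps, Python scripts to look and compute and a tool call to move; the robot and the scene stay as the last step left them, time stands still between calls to the robot, and variables do not carry over. Pictures are saved under pics/ and viewed, and the job is handed in when it is done.

Besides the shell and the picture viewer there is one more tool, called after "Request:" in YAML: its name, and indented under it one key for each argument. move_arm: Moves the arm, as the interface text tells. Its arguments: {"type":"object","properties":{"increments":{"type":"array","items":{"type":"array"}},"jaw":{"type":"number"}},"required":["increments"]}

```bash
ls; mkdir -p pics; cat > h.py <<'E'
from plant import ctrl
import numpy as np, cv2, pickle
def snap(n,tag):
    s=ctrl.snapshot(n); pickle.dump(s,open(f'pics/{tag}.pkl','wb'))
    cv2.imwrite(f'pics/{tag}.png',s['color'][:,:,::-1]); return s
def load(tag): return pickle.load(open(f'pics/{tag}.pkl','rb'))
def K(s): return np.array([[s['fx'],0,s['cx']],[0,s['fy'],s['cy']],[0,0,1.]])
def proj(s,P):
    P=np.atleast_2d(np.array(P,float)); rv,_=cv2.Rodrigues(np.array(s['R']))
    return cv2.projectPoints(P,rv,np.array(s['t'],float),K(s),np.array(s['D'],float))[0].reshape(-1,2)
def ray(s,uv,z):
    uv=np.array(uv,float).reshape(-1,1,2)
    n=cv2.undistortPoints(uv,K(s),np.array(s['D'],float)).reshape(-1,2)
    R=np.array(s['R']);c=-R.T@np.array(s['t'])
    d=np.c_[n,np.ones(len(n))]@R
    return c+d*((z-c[2])/d[:,2])[:,None]
E
python3 - <<'E'
from h import *
o=ctrl.get_obs();print(o)
for n in('scene','top'):
    s=snap(n,n+'0');R=np.array(s['R']);print(n,s['fx'],s['D'],-R.T@np.array(s['t']),R[2])
    im=cv2.resize(s['color'][:,:,::-1],(800,600),interpolation=cv2.INTER_CUBIC);cv2.imwrite(f'pics/{n}0b.png',im)
E
```

```text
pics
{'clock': 0.0, 'joint_pos': array([ 8.77809585e+01,  2.05912955e+01,  6.34035954e-01, -2.06792033e-02,
       -7.01349351e+01, -1.65042109e+01]), 'qvel': array([ 0.06573876,  0.09455961,  0.01639075,  0.04289895, -0.0051756 ,
       -0.0314775 ]), 'tau': array([-2.03026202e-04, -5.82722497e+01,  2.93059462e+01,  6.99705586e+00,
        7.01544690e-03, -1.81405326e-04]), 'tool_pos': array([0.21656848, 0.63880364, 0.22562449]), 'orientation': array([ 1.79906081e+02, -7.55498887e-03, -1.87302888e+01]), 'force': array([-0.69744766,  0.32768642, -0.79053559]), 'moment': array([ 0.03514092,  0.00999363, -0.02339816]), 'opening': 0.08767200265874835}
scene 419.02534466281907 [-0.04965642  0.          0.          0.          0.        ] [ 1.06290438 -0.87379175  0.90282537] [-0.42343375  0.65296588 -0.6279645 ]
top 452.68821118268585 [-0.00304529  0.          0.          0.          0.        ] [0.22943699 0.01258637 1.45685201] [ 0.17729533  0.00773184 -0.98412732]
```

View pics/scene0b.png

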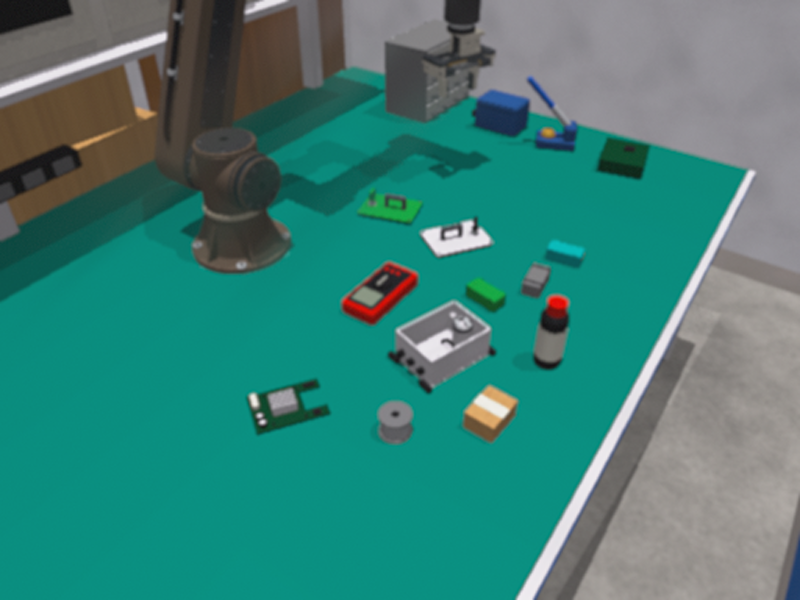

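View pics/top0b.png

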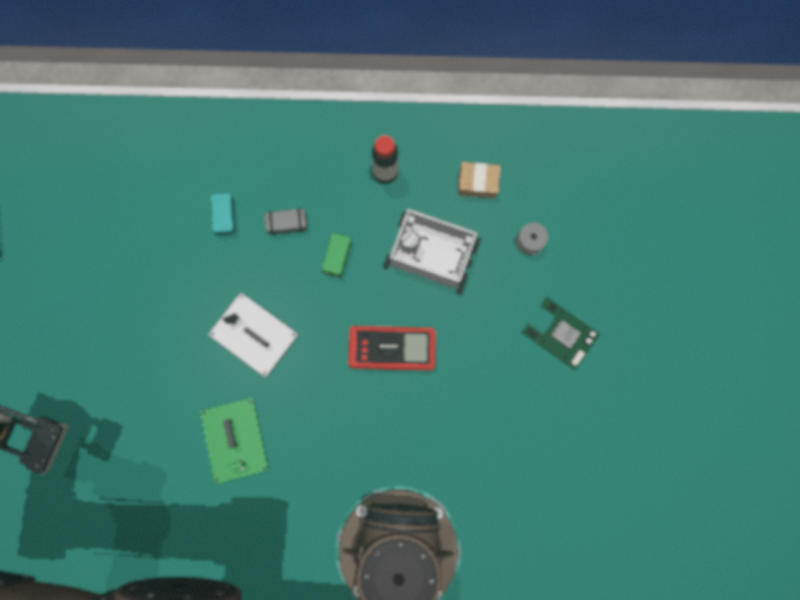

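Battery candidates in the top view (800x600) are turquoise (222,213), grey with black bands (286,221) and green (337,254); I choose the grey one. Cover candidates are aluminium (253,335) and green (234,440); I choose the aluminium one. The only board is at (563,333) and the enclosure is at (434,249). Next, close crops to check.

```bash
python3 - <<'E'
from h import *
s=load('top0');im=s['color'][:,:,::-1]
def crop(x0,y0,w,h,k):
    return cv2.resize(im[y0:y0+h,x0:x0+w],None,fx=k,fy=k,interpolation=cv2.INTER_CUBIC)
cv2.imwrite('pics/c_batcov.png',crop(125,115,100,75,8))   # battery 
cv2.imwrite('pics/c_box.png',crop(235,125,80,60,10))
cv2.imwrite('pics/c_cov.png',crop(125,180,80,60,10))
cv2.imwrite('pics/c_brd.png',crop(325,180,80,60,10))
E
```

```text
(no output)
```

View pics/c_batcov.png

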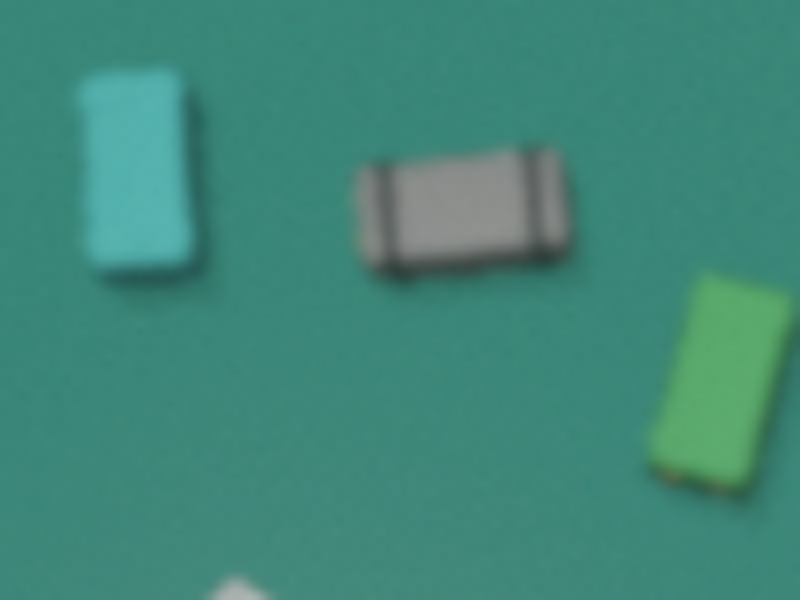

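View pics/c_box.png

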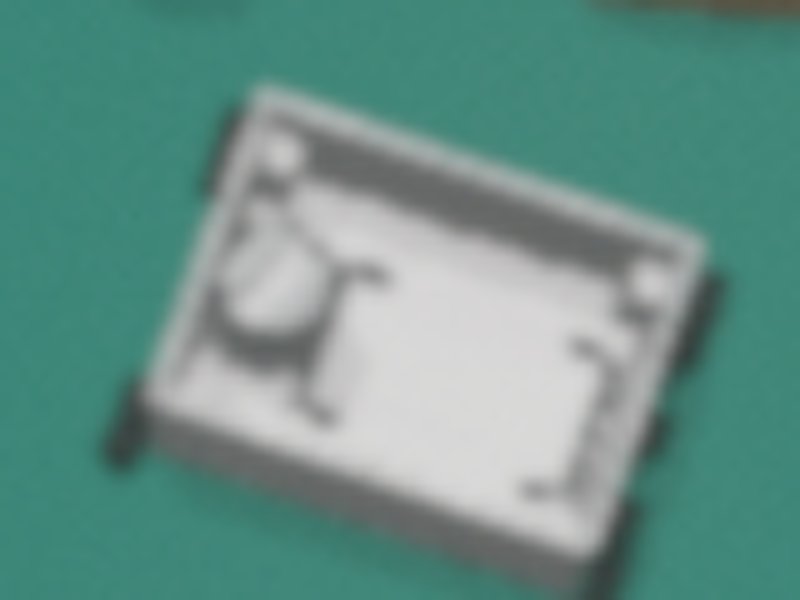

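View pics/c_cov.png

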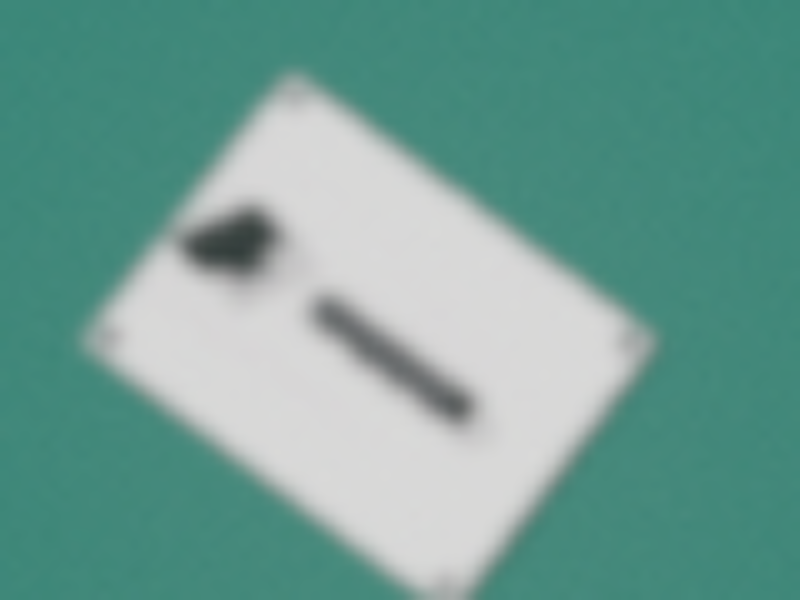

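View pics/c_brd.png

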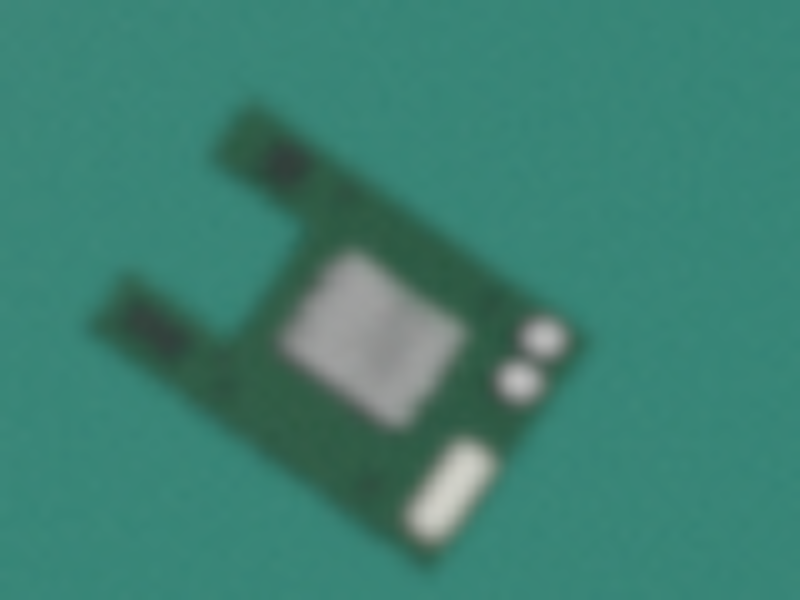

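```bash
python3 - <<'E'
from h import *
s=load('scene0');im=s['color'][:,:,::-1]
def crop(n,x0,y0,w,h,k):
    cv2.imwrite(f'pics/{n}.png',cv2.resize(im[y0:y0+h,x0:x0+w],None,fx=k,fy=k,interpolation=cv2.INTER_CUBIC))
crop('s_box',240,185,80,60,10)
crop('s_cov',260,130,60,45,13)
crop('s_bat',320,155,40,40,14)
crop('s_brd',150,235,64,48,12)
E
```

```text
(no output)
```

View pics/s_box.png

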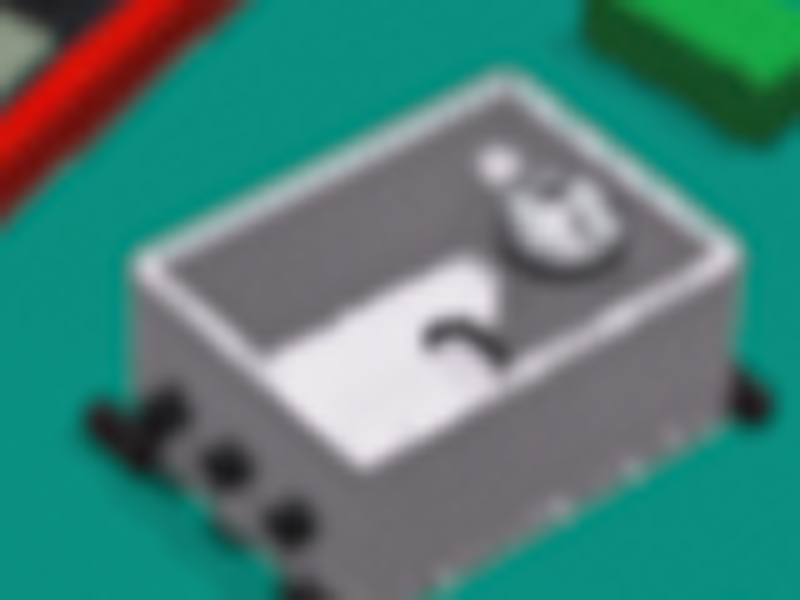

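View pics/s_cov.png

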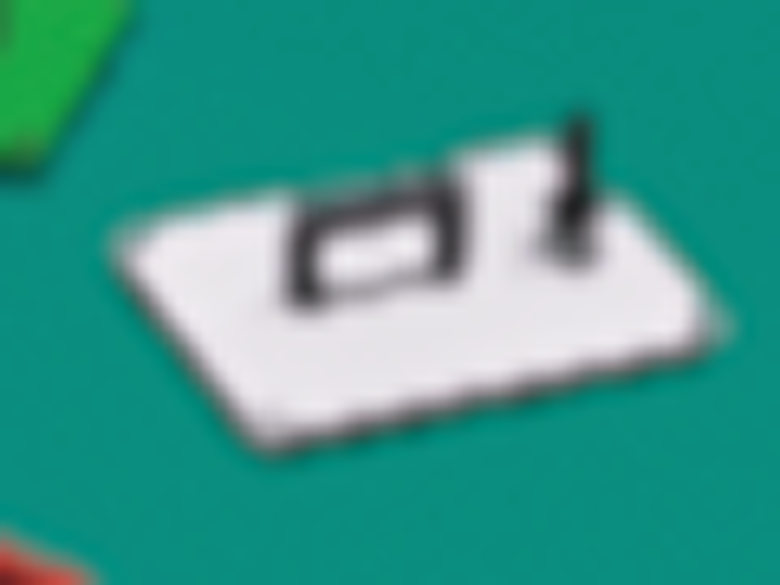

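View pics/s_bat.png

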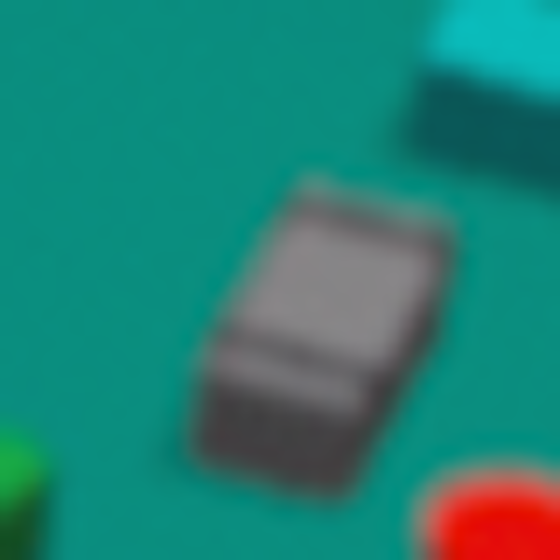

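View pics/s_brd.png

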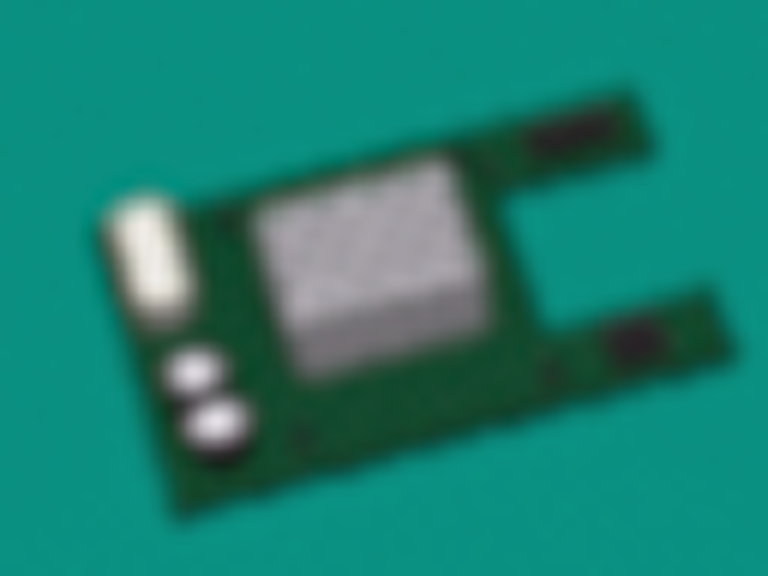

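```bash
cat > fit.py <<'E'
from h import *
from scipy.optimize import least_squares
def Tp(p,L): 
    c,s=np.cos(p[2]),np.sin(p[2]); L=np.array(L,float)
    return np.c_[p[0]+c*L[:,0]-s*L[:,1],p[1]+s*L[:,0]+c*L[:,1],L[:,2]]
def px(c,o,k): return (np.array(c,float)+.5)/k-.5+np.array(o)
def fit(items,p0):
    f=lambda p:np.concatenate([(proj(s,Tp(p,L))-uv).ravel() for s,L,uv in items])
    r=least_squares(f,p0); return r.x,r.fun
def rect(a,b,z,order): return [[sx*a/2000,sy*b/2000,z] for sx,sy in order]
E
python3 - <<'E'
from fit import *
t=load('top0');s=load('scene0')
O=[(1,1),(1,-1),(-1,-1),(-1,1)]
D={
'box':[(t,rect(108,148,.07,O),px([(262,88),(705,240),(597,562),(152,400)],(235,125),10)),
       (s,rect(108,148,.07,[(-1,1),(1,1),(1,-1),(-1,-1)]),px([(505,68),(743,245),(370,475),(133,258)],(240,185),10))],
'cover':[(t,rect(108,148,.012,[(1,1),(1,-1),(-1,1)]),px([(297,68),(660,340),(82,342)],(125,180),10)),
       (s,rect(108,148,.012,[(-1,-1),(1,-1),(1,1)]),px([(113,232),(262,440),(732,322)],(260,130),13))],
'board':[(t,rect(94,134,.003,O),px([(250,97),(590,340),(430,570),(88,325)],(325,180),10)),
       (s,rect(94,134,.003,[(1,-1),(1,1),(-1,1)]),px([(180,520),(738,358),(632,85)],(150,235),12))],
'bat':[(t,rect(42,84,.034,O),px([(358,168),(565,148),(572,248),(370,265)],(125,115),8)),
       (s,rect(42,84,.034,[(-1,1),(1,1),(1,-1),(-1,-1)]),px([(308,180),(455,218),(372,410),(205,365)],(320,155),14))]}
for n,it in D.items():
    for nm,i in (('top',it[:1]),('sc',it[1:]),('both',it)):
        p,f=fit(i,[.6,0,-.3]); print(n,nm,(p[:2]*1000).round(1),np.degrees(p[2]).round(2),'res px',np.abs(f).max().round(2))
E
```

```text
box top [603.1 -55.7] -18.1 res px 0.61
box sc [602.  -55.8] -17.25 res px 1.06
box both [602.5 -55.8] -17.72 res px 1.02
cover top [419.9 310.5] -34.56 res px 0.56
cover sc [417.9 308.9] -33.85 res px 0.57
cover both [419.1 309.9] -34.47 res px 0.75
board top [ 441.1 -324.7] -34.99 res px 0.21
board sc [ 440.5 -327.5] -34.02 res px 0.45
board both [ 440.7 -325.9] -34.74 res px 0.75
bat top [659.  252.1] 7.26 res px 0.37
bat sc [659.1 252.1] 9.42 res px 0.53
bat both [659.  252.2] 8.24 res px 0.67
```

```bash
cat > edge.py <<'E'
from fit import *
from scipy.ndimage import map_coordinates
def refine(views,p0,w=2.5,it=4,n=25):
    """views: list of (s, list of edges ((L0),(L1)))  ; peak of colour gradient along normals"""
    p=np.array(p0,float)
    for k in range(it):
        items=[]
        for s,edges in views:
            im=cv2.GaussianBlur(s['color'].astype(np.float32),(0,0),.6)
            for a,b in edges:
                a,b=np.array(a),np.array(b)
                L=a+(b-a)*np.linspace(.1,.9,n)[:,None]
                uv=proj(s,Tp(p,L)); d=uv[-1]-uv[0]; d/=np.hypot(*d); nn=np.array([-d[1],d[0]])
                tt=np.arange(-w,w+.01,.1); 
                Q=uv[:,None]+tt[None,:,None]*nn
                V=np.stack([map_coordinates(im[:,:,c],[Q[...,1],Q[...,0]],order=1) for c in range(3)],-1)
                G=np.linalg.norm(np.gradient(V,axis=1),axis=-1).mean(0)   # mean profile along edge
                j=G.argmax(); G2=np.where(np.abs(tt-tt[j])<.8,G,0); off=(G2*tt).sum()/G2.sum()
                items.append((s,a,b,n,nn,uv.mean(0),off))
        def f(q):
            r=[]
            for s,a,b,n,nn,m,off in items:
                # per-end residual along normal
                for fr in (.3,.7):
                    pass
                L=a+(b-a)*np.linspace(.1,.9,n)[:,None]
                r.append((proj(s,Tp(q,L)).mean(0)-m)@nn-off)
            return np.array(r)
        # split edges gives yaw info: edges are passed split in halves
        p=least_squares(f,p,loss='soft_l1',f_scale=.3).x
    return p,f(p)
def halves(a,b):
    a,b=np.array(a,float),np.array(b,float); c=(a+b)/2; return [(a,c),(c,b)]
def redges(w,h,z,use):
    c={'++':(w/2000,h/2000,z),'+-':(w/2000,-h/2000,z),'--':(-w/2000,-h/2000,z),'-+':(-w/2000,h/2000,z)}
    E={'+x':('++','+-'),'-x':('--','-+'),'+y':('-+','++'),'-y':('+-','--')}
    return sum([halves(c[E[u][0]],c[E[u][1]]) for u in use],[])
E
python3 - <<'E'
from edge import *
t=load('top0');s=load('scene0')
A=['+x','-x','+y','-y']
J={'box':((108,148,.07),A,['-x','+y'],[.6025,-.0558,np.radians(-17.7)]),
'cover':((108,148,.012),A,['-y'],[.4191,.3099,np.radians(-34.4)]),
'board':((94,134,.003),['+x','-x','-y'],['+x'],[.4407,-.3255,np.radians(-34.7)]),
'bat':((42,84,.034),['+x','+y','-y'],['-x','+y'],[.659,.2522,np.radians(8.2)]),
}
for n,(d,ut,us,p0) in J.items():
    for nm,v in (('top',[(t,redges(*d,ut))]),('both',[(t,redges(*d,ut)),(s,redges(*d,us))])):
        p,f=refine(v,p0); print(n,nm,(p[:2]*1000).round(1),np.degrees(p[2]).round(2),f.round(2))
# heatsink top
L=(34,44,.023)
h=lambda u:[(np.array(a)+[0,-.008,0],np.array(b)+[0,-.008,0]) for a,b in redges(*L,u)]
p,f=refine([(t,h(A))],[.4407,-.3255,np.radians(-34.7)]);print('hs',(p[:2]*1000).round(1),np.degrees(p[2]),f.round(2))
print('bystanders:')
for n,uv,z in(('can top',(385*.64,146*.64),.15),('spool',(533*.64,238*.64),.044),('mm',(392*.64,347*.64),.045),('carton',(480*.64,179*.64),.04),('greenbat',(337*.64,254*.64),.034)):print(n,ray(t,uv,z).round(3))
E
```

```text
box top [604.2 -54.9] -18.26 [0.68 0.65 0.55 0.62 0.8  0.77 0.72 0.7 ]
box both [602.9 -53.2] -18.18 [1.19 1.18 0.02 0.11 0.44 0.34 1.16 1.06 0.92 0.82 0.13 0.03]
cover top [419.5 311.5] -34.35 [0.41 0.4  0.39 0.38 0.5  0.48 0.42 0.49]
cover both [418.8 310.4] -34.36 [0.37 0.4  0.4  0.34 0.83 0.84 0.06 0.07 0.97 1.  ]
board top [ 443.  -320.5] -34.59 [ 0.09 -0.1   0.09 -0.1  -0.42  0.41]
board both [ 443.5 -320.7] -34.33 [-0.08 -0.38  0.28 -0.02 -0.5   0.49  0.62  0.61]
bat top [659.  253.7] 8.09 [-0.03  0.03  0.2  -2.02 -0.43  0.12]
bat both [658.1 253. ] 8.99 [ 0.36  0.24 -1.97 -1.92 -0.55 -0.11  0.46  0.25  0.24  0.39]
hs [ 440.9 -324.3] -34.48979900006012 [0.92 1.   0.9  0.89 0.51 0.5  0.49 0.49]
bystanders:
can top [[0.778 0.047 0.15 ]]
spool [[ 0.63  -0.262  0.044]]
mm [[0.396 0.022 0.045]]
carton [[ 0.757 -0.152  0.04 ]]
greenbat [[0.588 0.142 0.034]]
```

Request:
move_arm:
  increments:
    - [[36, -32, 0], -0.1]
    - [[36, -32, 0], -0.1]
    - [[36, -32, 0], -0.1]
    - [[36, -32, 0], -0.1]
    - [[36, -32, 0], -0.1]
    - [[36, -32, 0], -0.1]
    - [[36, -32, 0], -0.1]
    - [[36, -32, 0], -0.1]

```text
clock: 0.9
tool_pos: [0.5071, 0.3754, 0.2212]
orientation: [179.6, -0.1, -65.7]
force: [1.7, 1.4, -0.4]
opening: 0.0878
```

```bash
python3 - <<'E'
from h import *
for tag,(x0,y0,w,h,k) in (('top0',(250,140,24,24,28)),('scene0',(285,195,24,24,28))):
    im=load(tag)['color'][:,:,::-1]
    c=cv2.resize(im[y0:y0+h,x0:x0+w],None,fx=k,fy=k,interpolation=cv2.INTER_CUBIC)
    c=cv2.createCLAHE(3,(2,2)).apply(cv2.cvtColor(c,cv2.COLOR_BGR2GRAY))
    cv2.imwrite(f'pics/slot_{tag}.png',c)
a=cv2.imread('pics/slot_top0.png',0);b=cv2.imread('pics/slot_scene0.png',0)
cv2.imwrite('pics/slot.png',cv2.resize(np.hstack([a,b]),(800,400)))
E
```

```text
(no output)
```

View pics/slot.png

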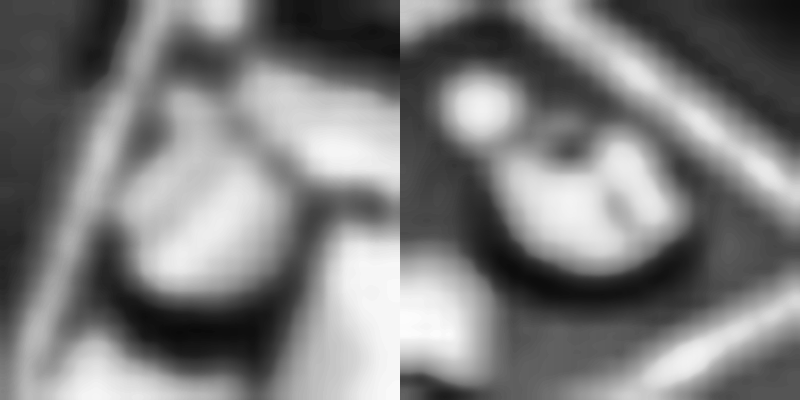

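Request:
move_arm:
  increments:
    - [[40, -32, -15], -0.07]
    - [[40, -32, -15], -0.07]
    - [[40, -32, -15], -0.07]
    - [[30, -26, -15], -0.07]
    - [[0, 0, -15], 0]
    - [[0, 0, -15], 0]
    - [[0, 0, -15], 0]
    - [[0, 0, 0], 0]

```text
clock: 1.7
tool_pos: [0.6523, 0.2512, 0.1125]
orientation: [179.4, -0.2, -83.0]
force: [-0.1, -0.4, -0.0]
opening: 0.0879
```

```bash
python3 - <<'E'
from h import *
o=ctrl.get_obs();print(o['tool_pos'],o['orientation'],o['joint_pos'])
t=load('top0');s=load('scene0')
from scipy.ndimage import map_coordinates
from fit import Tp
box=[.6035,-.0553,np.radians(-18.2)]
# slot darkness vs angle
for nm,c in(('t',t),('s',s)):
    g=c['color'].astype(np.float32).mean(2)
    best=[]
    for dx in (-2,0,2):
     for dy in(-2,0,2):
      for a in np.arange(-.8,.81,.05):
        r=np.linspace(-.013,.013,15)
        def line(off): 
            L=np.c_[dx/1000+r*np.cos(a)-off*np.sin(a),.05+dy/1000+r*np.sin(a)+off*np.cos(a),np.full(15,.0605)]
            q=proj(c,Tp(box,L)); return map_coordinates(g,[q[:,1],q[:,0]],order=1).mean()
        best.append((line(0)-.5*(line(.011)+line(-.011)),round(a,2),dx,dy))
    best.sort(); print(nm,best[:6])
E
```

```text
[0.65230409 0.2511842  0.11245897] [179.35006769  -0.19342833 -82.99907568] [ 36.89825465  27.79098473  -3.38845584  -0.18140734 -59.48053677
 -29.80540303]
t [(np.float32(10.861633), np.float64(-0.7), 2, 2), (np.float32(10.884033), np.float64(-0.75), 2, 2), (np.float32(10.891769), np.float64(-0.65), 2, 2), (np.float32(10.921188), np.float64(-0.8), 2, 2), (np.float32(11.035431), np.float64(-0.6), 2, 2), (np.float32(11.280151), np.float64(-0.55), 2, 2)]
s [(np.float32(-13.845551), np.float64(-0.25), -2, 0), (np.float32(-13.671036), np.float64(-0.2), -2, 0), (np.float32(-13.568451), np.float64(-0.3), -2, 0), (np.float32(-13.17627), np.float64(-0.15), -2, 0), (np.float32(-12.7469635), np.float64(-0.2), -2, 2), (np.float32(-12.660355), np.float64(-0.25), -2, 2)]
```

Request:
move_arm:
  increments:
    - [[6.7, 1.3, -15], 0.02]
    - [[0, 0, -20], 0]
    - [[0, 0, -20], 0]
    - [[0, 0, -20], 0]
    - [[0, 0, -12], 0]
    - [[0, 0, -8], 0]
    - [[0, 0, -5], 0]
    - [[0, 0, 0], 0]

```text
clock: 2.5
tool_pos: [0.6598, 0.2593, 0.0104]
orientation: [179.7, -0.1, -81.0]
force: [-0.4, -0.6, -0.5]
opening: 0.0875
```

```bash
python3 - <<'E'
from h import *
o=ctrl.get_obs();print(o['tool_pos'],o['orientation'],o['force'])
for n in('top','scene'):
    s=snap(n,n+'1')
t=load('top1');u=load('scene1')
a=cv2.resize(t['color'][110:170,150:210,::-1],(400,400),interpolation=cv2.INTER_CUBIC)
b=cv2.resize(u['color'][130:190,310:370,::-1],(400,400),interpolation=cv2.INTER_CUBIC)
cv2.imwrite('pics/g1.png',np.hstack([a,b]))
E
```

```text
[0.65977331 0.25932506 0.01035928] [ 1.79693651e+02 -7.13090349e-02 -8.09560754e+01] [-0.40397861 -0.59638663 -0.49394166]
```

View pics/g1.png

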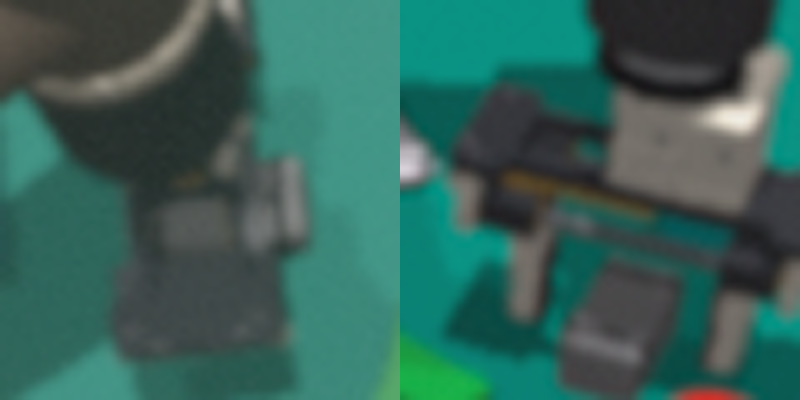

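Request:
move_arm:
  increments:
    - [[-0.8, -6.5, -1], -0.014]
    - [[0, 0, -1], 0]
    - [[0, 0, 0], 0]
    - [[0, 0, 0], 0]
    - [[0, 0, 0], 0]
    - [[0, 0, 0], 0]
    - [[0, 0, 0], 0]
    - [[0, 0, 0], 0]

```text
clock: 3.4
tool_pos: [0.661, 0.2529, 0.0124]
orientation: [-180.0, 0.1, -81.8]
force: [0.5, 0.8, 0.2]
opening: 0.0877
```

Request:
move_arm:
  increments:
    - [[-1, 0, -3], 0]
    - [[0, 0, 0], 0]
    - [[0, 0, 0], 0]
    - [[0, 0, 0], 0]
    - [[0, 0, 0], 0]
    - [[0, 0, 0], 0]
    - [[0, 0, 0], 0]
    - [[0, 0, 0], 0]
  jaw: -1

```text
clock: 4.2
tool_pos: [0.6598, 0.253, 0.0088]
orientation: [180.0, 0.1, -81.8]
force: [0.0, 0.7, -0.7]
opening: 0.042
```

```bash
python3 - <<'E'
from h import *
o=ctrl.get_obs();print(o['clock'],o['tool_pos'],o['orientation'],o['force'],o['opening'])
E
```

```text
4.2 [0.65976027 0.25299555 0.00878931] [ 1.79989972e+02  5.87785406e-02 -8.18377168e+01] [ 0.0300431   0.6536835  -0.73083327] 0.042008198666463305
```

Request:
move_arm:
  increments:
    - [[0, 0, 35], 0]
    - [[0, 0, 40], 0]
    - [[-10, -40, 35], -0.06]
    - [[-10, -47, 0], -0.08]
    - [[-10, -47, 0], -0.08]
    - [[-10, -47, 0], -0.08]
    - [[-10, -47, 0], -0.08]
    - [[-8, -45, 0], -0.08]

```text
clock: 5.0
tool_pos: [0.5971, -0.0206, 0.1154]
orientation: [179.7, 0.0, -108.7]
force: [0.9, -0.2, -2.9]
opening: 0.0418
```

Request:
move_arm:
  increments:
    - [[2, -28, 0], 0.009]
    - [[0, -16, 0], 0]
    - [[0, 0, 0], 0]
    - [[0, 0, -5], 0]
    - [[0, 0, -5], 0]
    - [[0, 0, 0], 0]
    - [[0, 0, 0], 0]
    - [[0, 0, 0], 0]

```text
clock: 5.8
tool_pos: [0.5943, -0.0697, 0.1025]
orientation: [179.4, -0.0, -108.7]
force: [-0.1, 0.7, -3.3]
opening: 0.0419
```

```bash
python3 - <<'E'
from h import *
o=ctrl.get_obs();print(o['tool_pos'],o['orientation'],o['force'])
for n in('top','scene'):
    s=snap(n,n+'2')
t=load('top2');u=load('scene2')
a=cv2.resize(t['color'][120:190,240:310,::-1],(400,400),interpolation=cv2.INTER_CUBIC)
b=cv2.resize(u['color'][150:250,230:330,::-1],(400,400),interpolation=cv2.INTER_CUBIC)
cv2.imwrite('pics/g2.png',np.hstack([a,b]))
E
```

```text
[ 0.59427527 -0.06968253  0.102522  ] [ 1.79353895e+02 -3.97940302e-02 -1.08655448e+02] [-0.07981312  0.7340268  -3.25388887]
```

View pics/g2.png

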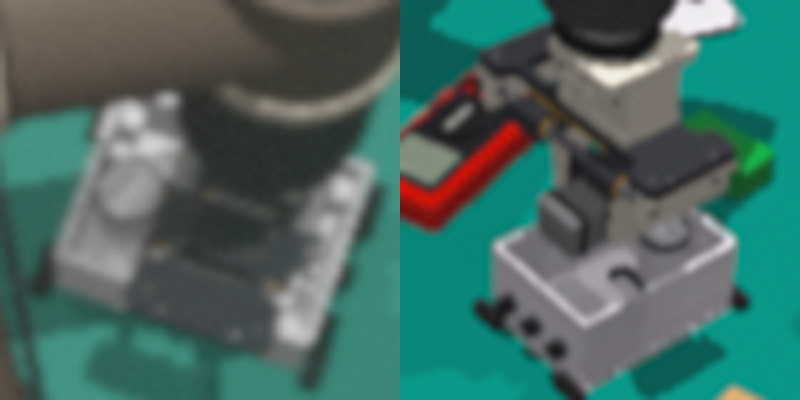

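Request:
move_arm:
  increments:
    - [[4.5, 1, 0], 0.008]
    - [[0, 0, 0], 0]
    - [[0, 0, -12], 0]
    - [[0, 0, -12], 0]
    - [[0, 0, -10], 0]
    - [[0, 0, -5], 0]
    - [[0, 0, 0], 0]
    - [[0, 0, 0], 0]

```text
clock: 6.7
tool_pos: [0.5986, -0.0686, 0.0591]
orientation: [179.3, -0.1, -108.1]
force: [-0.1, -0.4, -2.6]
opening: 0.0416
```

Request:
move_arm:
  increments:
    - [[0.5, 0, -10], 0]
    - [[0, 0, -10], 0]
    - [[0, 0, -8], 0]
    - [[0, 0, -5], 0]
    - [[0, 0, -4], 0]
    - [[0, 0, -2], 0]
    - [[0, 0, 0], 0]
    - [[0, 0, 0], 0]

```text
clock: 7.5
tool_pos: [0.5997, -0.0686, 0.0171]
orientation: [179.3, -0.1, -108.1]
force: [-0.2, -0.6, -2.3]
opening: 0.0419
```

Request:
move_arm:
  increments:
    - [[-0.5, 0, -2], 0]
    - [[0, 0, -2], 0]
    - [[0, 0, -1.5], 0]
    - [[0, 0, -1], 0]
    - [[0, 0, -1], 0]
    - [[0, 0, 0], 0]
    - [[0, 0, 0], 0]
    - [[0, 0, 0], 0]

```text
clock: 8.3
tool_pos: [0.6001, -0.0685, 0.0133]
orientation: [179.5, 0.0, -108.1]
force: [-0.1, -0.6, -2.9]
opening: 0.0418
```

Request:
move_arm:
  increments:
    - [[-0.5, 0, -1], 0]
    - [[0, 0, -1], 0]
    - [[0, 0, -1], 0]
    - [[0, 0, 0], 0]
    - [[0, 0, 0], 0]
    - [[0, 0, 0], 0]
    - [[0, 0, 0], 0]
    - [[0, 0, 0], 0]

```text
clock: 9.1
tool_pos: [0.6001, -0.0685, 0.0128]
orientation: [179.6, 0.0, -108.0]
force: [-1.1, -0.1, 0.3]
opening: 0.0419
```

Request:
move_arm:
  increments:
    - [[0, 0, 0], 0]
    - [[0, 0, 0], 0]
    - [[0, 0, 10], 0]
    - [[0, 0, 20], 0]
    - [[0, 0, 30], 0]
    - [[0, 0, 40], 0]
    - [[0, -10, 40], -0.03]
    - [[-10, -40, 20], -0.03]
  jaw: 0.14

```text
clock: 9.9
tool_pos: [0.5893, -0.1173, 0.1787]
orientation: [179.4, -0.2, -111.3]
force: [1.0, -0.9, -0.1]
opening: 0.0502
```

Request:
move_arm:
  increments:
    - [[-20, -30, 0], -0.03]
    - [[-30, -40, 0], -0.04]
    - [[-30, -40, -10], -0.04]
    - [[-30, -40, -20], -0.04]
    - [[-25, -36, -20], -0.04]
    - [[-12, -22, -20], -0.03]
    - [[0, 0, -10], 0]
    - [[0, 0, 0], 0]
  jaw: 0.5

```text
clock: 10.7
tool_pos: [0.4421, -0.3326, 0.1123]
orientation: [-179.3, 0.2, -124.5]
force: [-0.6, 0.3, 0.4]
opening: 0.0655
```

```bash
python3 - <<'E'
from h import *
o=ctrl.get_obs();print(o['tool_pos'],o['orientation'],o['force'])
for n in('top','scene'):
    s=snap(n,n+'3')
t=load('top3');u=load('scene3')
a=cv2.resize(t['color'][120:190,240:310,::-1],(400,400),interpolation=cv2.INTER_CUBIC)
b=cv2.resize(u['color'][185:245,240:300,::-1],(400,400),interpolation=cv2.INTER_CUBIC)
cv2.imwrite('pics/g3.png',np.hstack([a,b]))
E
```

```text
[ 0.44205138 -0.33257126  0.11229221] [-1.79312436e+02  1.72355968e-01 -1.24465804e+02] [-0.56406496  0.34614147  0.40813083]
```

View pics/g3.png

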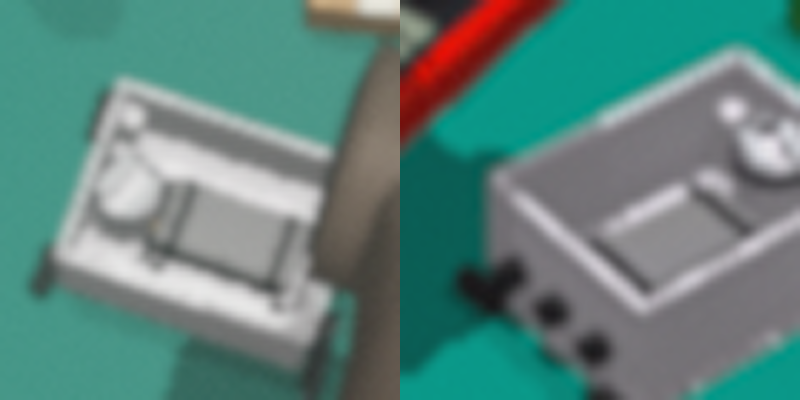

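The battery lies flat between its ribs (about (240,235) in the left panel). Now the board.

Request:
move_arm:
  increments:
    - [[-5.6, 1.5, -15], 0]
    - [[0, 0, -20], 0]
    - [[0, 0, -20], 0]
    - [[0, 0, -20], 0]
    - [[0, 0, -12], 0]
    - [[0, 0, -5], 0]
    - [[0, 0, 0], 0]
    - [[0, 0, 0], 0]

```text
clock: 11.6
tool_pos: [0.4497, -0.3275, 0.0282]
orientation: [-178.3, 0.4, -123.5]
force: [-0.6, -0.4, 0.5]
opening: 0.0655
```

Request:
move_arm:
  increments:
    - [[-7, -2, 0], -0.01]
    - [[-6, -1.5, 0], -0.01]
    - [[0, 0, 0], 0]
    - [[0, 0, -5], 0]
    - [[0, 0, -5], 0]
    - [[0, 0, -4], 0]
    - [[0, 0, 0], 0]
    - [[0, 0, 0], 0]

```text
clock: 12.4
tool_pos: [0.4366, -0.332, 0.0152]
orientation: [-178.1, 0.4, -124.8]
force: [-0.2, -1.0, -0.3]
opening: 0.0661
```

Request:
move_arm:
  increments:
    - [[0, 0, 20], 0]
    - [[0, 0, 20], 0]
    - [[0, 0, 20], 0]
    - [[0, 0, 20], 0]
    - [[0, 0, 0], 0]
    - [[0, 0, -4], 0]
    - [[0, 0, -4], 0]
    - [[0, 0, -4], 0]

```text
clock: 13.2
tool_pos: [0.4358, -0.3313, 0.0837]
orientation: [-178.2, 0.4, -124.8]
force: [0.2, -0.1, -0.8]
opening: 0.0661
```

```bash
python3 - <<'E'
from h import *
o=ctrl.get_obs();print(o['tool_pos'],o['orientation'],o['joint_pos'])
E
```

```text
[ 0.43578442 -0.33130732  0.0837394 ] [-178.22854445    0.37239093 -124.75358889] [-16.58804861  15.59725766 -27.59997452   0.28074311 -45.00386603
 -18.36668283]
```

Request:
move_arm:
  increments:
    - [[0, 0, -10], 0]
    - [[0, 0, -10], 0]
    - [[0, 0, -10], 0]
    - [[0, 0, -10], 0]
    - [[0, 0, -10], 0]
    - [[0, 0, -10], 0]
    - [[0, 0, -6], 0]
    - [[0, 0, -3], 0]

```text
clock: 14.0
tool_pos: [0.4333, -0.3305, 0.0046]
orientation: [-178.6, 0.3, -124.8]
force: [-0.1, 0.3, 0.6]
opening: 0.0658
```

```bash
python3 - <<'E'
from h import *
o=ctrl.get_obs();print(o['tool_pos'],o['orientation'],o['joint_pos'])
t=snap('top','top4');u=snap('scene','scene4')
b=cv2.resize(u['color'][225:285,150:230,::-1],(800,600),interpolation=cv2.INTER_CUBIC)
cv2.imwrite('pics/g4.png',b)
E
```

```text
[ 0.4332555  -0.33046503  0.00462293] [-178.62753028    0.25948975 -124.77892539] [-16.59087045  22.07829145 -31.77550053   0.31903923 -34.76173694
 -18.45106575]
```

View pics/g4.png

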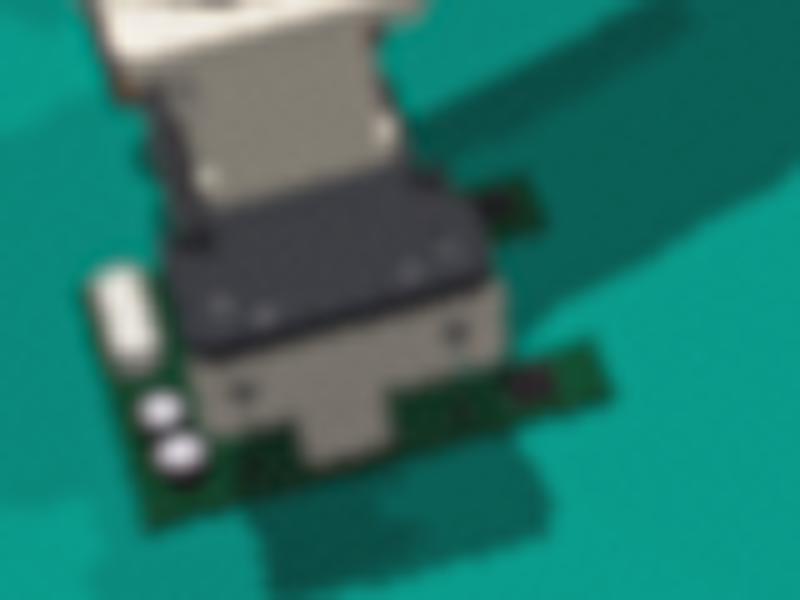

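Request:
move_arm:
  increments:
    - [[3, -0.5, 1], 0.003]
    - [[0, 0, 0], 0]
    - [[0, 0, 0], 0]
    - [[0, 0, 0], 0]
    - [[0, 0, 0], 0]
    - [[0, 0, 0], 0]
    - [[0, 0, 0], 0]
    - [[0, 0, 0], 0]
  jaw: -1

```text
clock: 14.9
tool_pos: [0.4376, -0.3313, 0.0079]
orientation: [-178.4, 0.3, -124.6]
force: [0.5, 0.8, -0.9]
opening: 0.034
```

```bash
python3 - <<'E'
from h import *
o=ctrl.get_obs();print(o['tool_pos'],o['orientation'],o['force'],o['opening'])
E
```

```text
[ 0.4376323  -0.33133078  0.00790321] [-178.44437483    0.31589752 -124.58244345] [ 0.48477154  0.76822838 -0.94491668] 0.03397660986164741
```

Request:
move_arm:
  increments:
    - [[0, 0, 10], 0]
    - [[0, 0, 25], 0]
    - [[0, 0, 40], 0]
    - [[10, 15, 40], 0.02]
    - [[24, 38, 10], 0.04]
    - [[26, 42, 0], 0.05]
    - [[26, 42, 0], 0.05]
    - [[24, 38, 0], 0.04]

```text
clock: 15.7
tool_pos: [0.5461, -0.1539, 0.1436]
orientation: [-178.4, 0.4, -113.2]
force: [0.6, -1.3, -0.9]
opening: 0.0339
```

Target grip (601.0,-62.9), yaw -108.2.

Request:
move_arm:
  increments:
    - [[20, 32, 0], 0.03]
    - [[18, 30, 0], 0.03]
    - [[12, 18, -5], 0.02]
    - [[4, 8, -5], 0.01]
    - [[0, 0, -3], 0]
    - [[0, 0, 0], 0]
    - [[0, 0, 0], 0]
    - [[0, 0, 0], 0]

```text
clock: 16.5
tool_pos: [0.6025, -0.0589, 0.1345]
orientation: [-178.2, 0.4, -107.6]
force: [0.3, 0.1, -2.0]
opening: 0.0336
```

```bash
python3 - <<'E'
from h import *
o=ctrl.get_obs();print(o['tool_pos'],o['orientation'],o['force'],o['opening'])
t=snap('top','top5');u=snap('scene','scene5')
a=cv2.resize(t['color'][110:190,230:310,::-1],(400,400),interpolation=cv2.INTER_CUBIC)
b=cv2.resize(u['color'][150:250,230:330,::-1],(400,400),interpolation=cv2.INTER_CUBIC)
cv2.imwrite('pics/g5.png',np.hstack([a,b]))
E
```

```text
[ 0.60252751 -0.05887225  0.13453033] [-178.22677857    0.44745179 -107.58258489] [ 0.26073747  0.06095555 -1.96723813] 0.03364070923666357
```

View pics/g5.png

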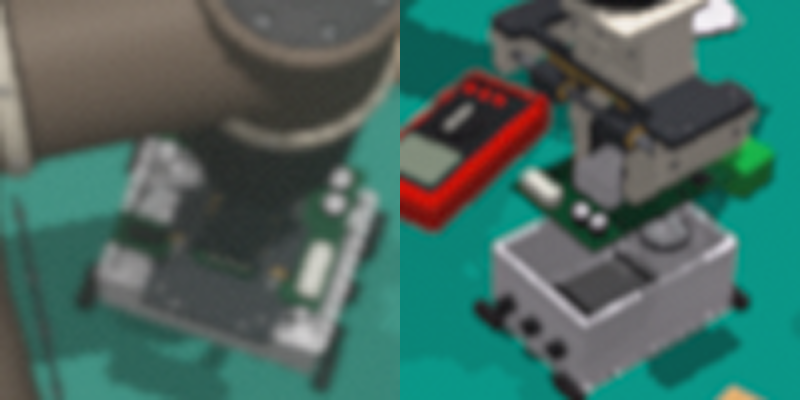

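```bash
python3 - <<'E'
from fit import *
u=load('scene5');t=load('top5')
tcp=np.array([.60253,-.05887,.13453]);yaw=np.radians(-107.58+90)
def T(p,z): 
    c,s=np.cos(p[2]),np.sin(p[2]);return lambda x,y,dz=0:[p[0]+c*x-s*y,p[1]+s*x+c*y,z+dz]
g=T([*tcp[:2],yaw],tcp[2]-.0079+.003)
L={'--':(-.047,-.059),'+-':(.047,-.059),'++':(.047,.075)}
for tag,c,(x0,y0,w,h) in(('scene',u,(255,180,50,40)),('top',t,(250,135,60,45))):
    k=800//w if tag=='top' else 14
    im=cv2.resize(c['color'][y0:y0+h,x0:x0+w,::-1],None,fx=k,fy=k,interpolation=cv2.INTER_CUBIC)
    for n,(x,y) in L.items():
        q=proj(c,[g(x,y)])[0]; q=((q-[x0,y0]+.5)*k-.5).astype(int); cv2.drawMarker(im,tuple(int(v) for v in q),(0,0,255),0,20,1)
    cv2.imwrite(f'pics/g5_{tag}.png',im)
E
```

```text
(no output)
```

View pics/g5_scene.png

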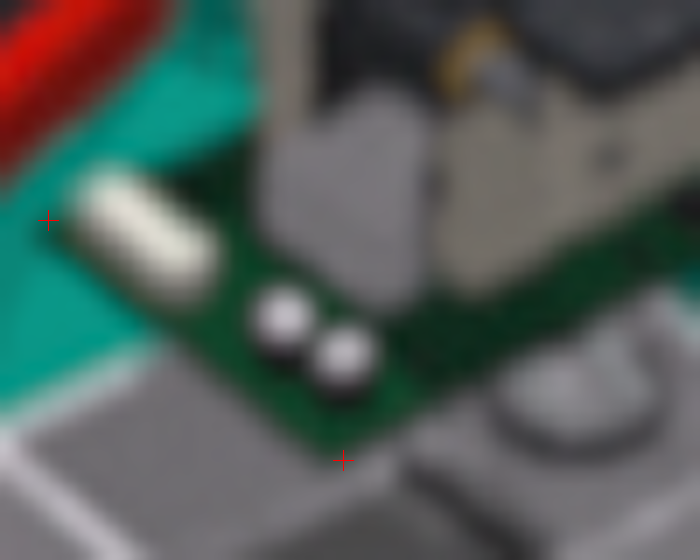

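View pics/g5_top.png

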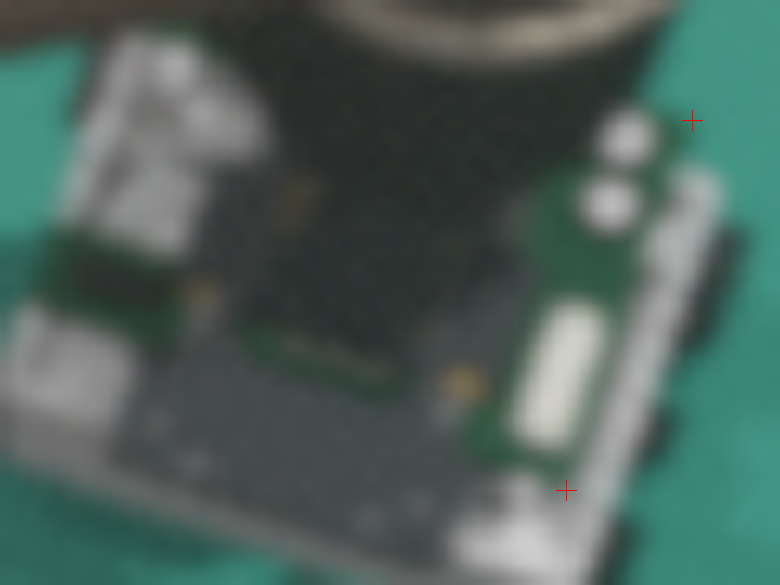

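Request:
move_arm:
  increments:
    - [[-1.5, -3.5, 0], -0.011]
    - [[0, 0, 0], 0]
    - [[0, 0, -10], 0]
    - [[0, 0, -10], 0]
    - [[0, 0, -10], 0]
    - [[0, 0, -5], 0]
    - [[0, 0, 0], 0]
    - [[0, 0, 0], 0]

```text
clock: 17.4
tool_pos: [0.6, -0.0638, 0.0956]
orientation: [-178.3, 0.4, -108.4]
force: [-1.4, 0.0, -2.4]
opening: 0.0341
```

Request:
move_arm:
  increments:
    - [[1, 0.8, -5], 0.003]
    - [[0, 0, -5], 0]
    - [[0, 0, -5], 0]
    - [[0, 0, -5], 0]
    - [[0, 0, -3], 0]
    - [[0, 0, 0], 0]
    - [[0, 0, 0], 0]
    - [[0, 0, 0], 0]

```text
clock: 18.2
tool_pos: [0.6017, -0.0627, 0.0711]
orientation: [-178.2, 0.4, -108.2]
force: [-0.4, 0.2, 0.1]
opening: 0.0337
```

```bash
python3 - <<'E'
from h import *
o=ctrl.get_obs();print(o['tool_pos'],o['orientation'],o['force'],o['opening'])
t=snap('top','top6');u=snap('scene','scene6')
a=cv2.resize(t['color'][120:190,240:310,::-1],(400,400),interpolation=cv2.INTER_CUBIC)
b=cv2.resize(u['color'][180:240,245:305,::-1],(400,400),interpolation=cv2.INTER_CUBIC)
cv2.imwrite('pics/g6.png',np.hstack([a,b]))
E
```

```text
[ 0.60166015 -0.06271006  0.07112144] [-178.23561593    0.43357734 -108.15221862] [-0.35780147  0.23970369  0.05564813] 0.03367900876176208
```

View pics/g6.png

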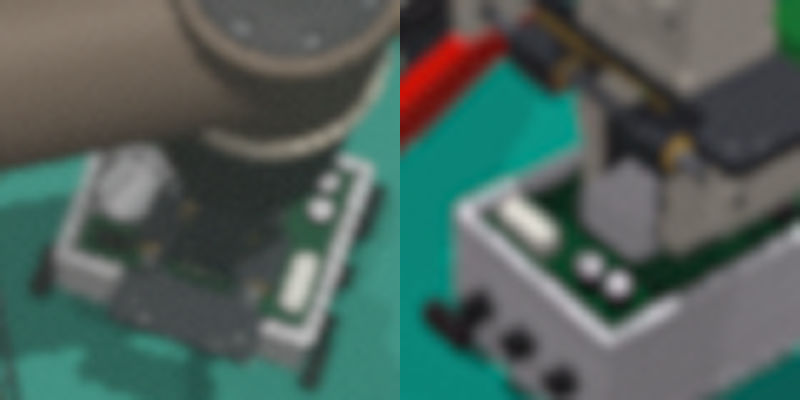

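The board has entered the enclosure with even margins and the pillar sits in the notch. I continue down gently.

Request:
move_arm:
  increments:
    - [[-0.5, 0, -4], 0]
    - [[0, 0, -4], 0]
    - [[0, 0, -4], 0]
    - [[0, 0, -2], 0]
    - [[0, 0, -2], 0]
    - [[0, 0, 0], 0]
    - [[0, 0, 0], 0]
    - [[0, 0, 0], 0]

```text
clock: 19.1
tool_pos: [0.6012, -0.0627, 0.0538]
orientation: [-178.2, 0.4, -108.2]
force: [0.8, -0.5, -1.4]
opening: 0.0335
```

Request:
move_arm:
  increments:
    - [[0, 0, -1], 0]
    - [[0, 0, -1], 0]
    - [[0, 0, -1], 0]
    - [[0, 0, 0], 0]
    - [[0, 0, 0], 0]
    - [[0, 0, 0], 0]
    - [[0, 0, 0], 0]
    - [[0, 0, 0], 0]

```text
clock: 19.9
tool_pos: [0.6017, -0.0626, 0.0521]
orientation: [-178.1, 0.5, -108.1]
force: [-0.5, 0.3, 0.9]
opening: 0.0337
```

Request:
move_arm:
  increments:
    - [[0, 0, 0], 0]
    - [[0, 0, 0], 0]
    - [[0, 0, 4], 0]
    - [[0, 0, 10], 0]
    - [[0, 0, 25], 0]
    - [[0, 0, 40], 0]
    - [[-5, 20, 40], 0]
    - [[-20, 40, 10], -0.03]
  jaw: 0.05

```text
clock: 20.7
tool_pos: [0.5764, -0.0049, 0.1864]
orientation: [-178.3, 0.3, -110.1]
force: [0.4, 2.1, -0.3]
opening: 0.0459
```

```bash
python3 - <<'E'
from fit import *
t=load('top0');u=load('scene0')
cov=[.4193,.3107,np.radians(-34.4)]
# knob overlay: wing outline base z=.026 top z=.052 for several angles
for tag,c,(x0,y0,w,h),k in(('top',t,(135,190,30,24),16),('scene',u,(290,132,30,24),16)):
  row=[]
  for a in (-.4,0,.4,.8):
    im=cv2.resize(c['color'][y0:y0+h,x0:x0+w,::-1],None,fx=k,fy=k,interpolation=cv2.INTER_CUBIC)
    for z in(.052,.026):
        P=[]
        for x,y in((.015,.005),(.015,-.005),(-.015,-.005),(-.015,.005)):
            P.append((x*np.cos(a)-y*np.sin(a),.05+x*np.sin(a)+y*np.cos(a),z))
        q=proj(c,Tp(cov,P)); q=((q-[x0,y0]+.5)*k-.5).astype(np.int32); cv2.polylines(im,[q],True,(0,0,255),1)
    row.append(cv2.resize(im,(400,300)))
  cv2.imwrite(f'pics/w_{tag}.png',np.vstack([np.hstack(row[:2]),np.hstack(row[2:])]))
E
```

```text
(no output)
```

View pics/w_top.png

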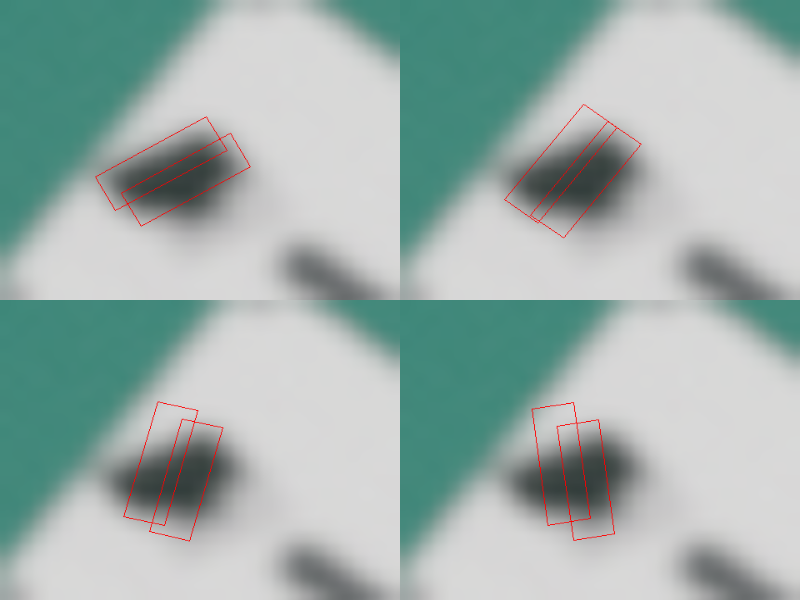

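View pics/w_scene.png

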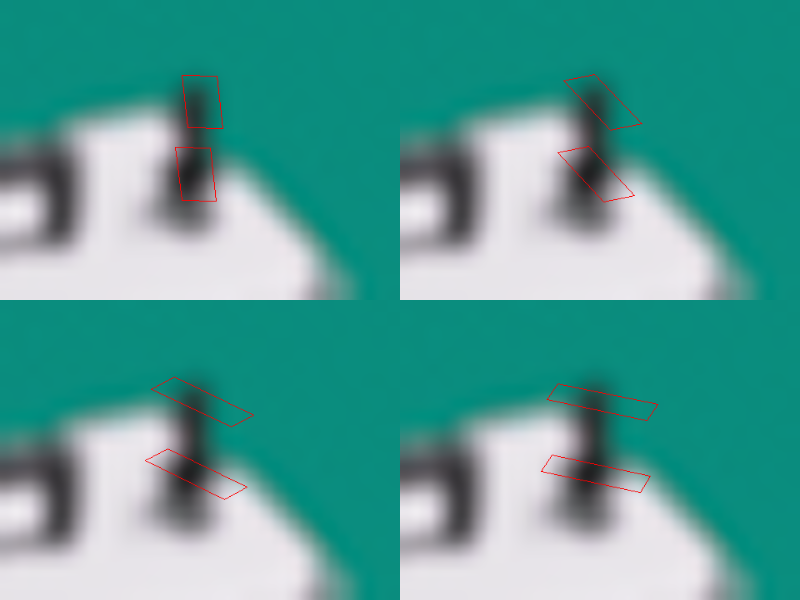

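Request:
move_arm:
  increments:
    - [[-20, 38, 0], -0.03]
    - [[-22, 42, 0], -0.04]
    - [[-22, 42, 0], -0.04]
    - [[-22, 42, 0], -0.04]
    - [[-22, 42, -10], -0.04]
    - [[-22, 42, -10], -0.03]
    - [[-15, 30, -10], -0.02]
    - [[-5, 10, 0], 0]

```text
clock: 21.5
tool_pos: [0.4215, 0.2964, 0.1695]
orientation: [-177.7, 1.4, -124.5]
force: [0.1, -0.8, -0.8]
opening: 0.0458
```

```bash
python3 - <<'E'
from h import *
o=ctrl.get_obs();print(o['tool_pos'],o['orientation'],o['force'],o['opening'])
t=snap('top','top7');u=snap('scene','scene7')
a=cv2.resize(t['color'][120:190,240:310,::-1],(400,400),interpolation=cv2.INTER_CUBIC)
b=cv2.resize(u['color'][180:250,245:315,::-1],(400,400),interpolation=cv2.INTER_CUBIC)
cv2.imwrite('pics/g7.png',np.hstack([a,b]))
E
```

```text
[0.42154067 0.29642209 0.16952568] [-177.7252047     1.43344762 -124.46610939] [ 0.10910501 -0.79484069 -0.76853138] 0.04578038458643016
```

View pics/g7.png

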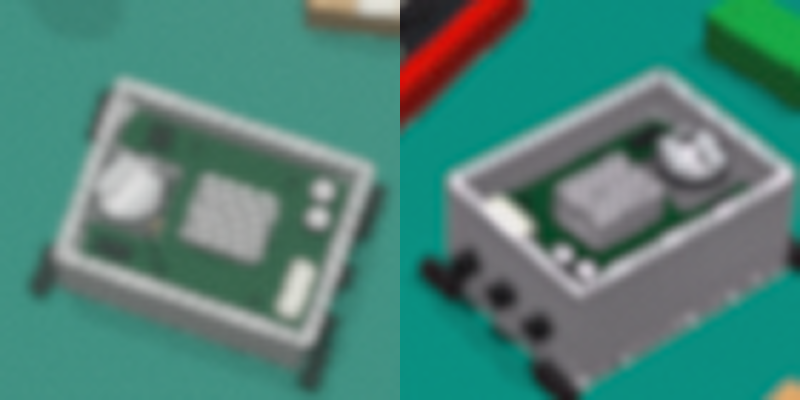

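Request:
move_arm:
  increments:
    - [[-6.7, 7.7, -10], 0]
    - [[0, 0, -20], 0]
    - [[0, 0, -25], 0]
    - [[0, 0, -25], 0]
    - [[0, 0, -25], 0]
    - [[0, 0, -15], 0]
    - [[0, 0, -5], 0]
    - [[0, 0, 0], 0]

```text
clock: 22.4
tool_pos: [0.419, 0.2994, 0.0438]
orientation: [-177.7, 1.9, -124.8]
force: [-0.9, -0.0, -0.0]
opening: 0.0458
```

```bash
python3 - <<'E'
from edge import *
t=load('top7');s=load('scene7')
A=['+x','-x','+y','-y']
for nm,(w,h,z,oy) in {'hs67':(34,44,.067,-.008),'rim':(108,148,.07,0)}.items():
    e=lambda u:[(np.array(a)+[0,oy,0],np.array(b)+[0,oy,0]) for a,b in redges(w,h,z,u)]
    for v in([(t,e(A))],[(s,e(A))]):
        p,f=refine(v,[.6035,-.0553,np.radians(-18.2)],w=1.8); print(nm,(p[:2]*1000).round(1),np.degrees(p[2]).round(2),f.round(2))
print(ctrl.get_obs()['moment'])
a=[]
from scipy.ndimage import map_coordinates
for tag,(x0,y0) in(('top7',(250,140)),('scene7',(285,197)),('scene3',(285,197)),('top3',(250,140))):
    c=load(tag)['color'][y0:y0+22,x0:x0+22,::-1]
    c=cv2.resize(c,(400,300),interpolation=cv2.INTER_CUBIC); g=cv2.cvtColor(c,cv2.COLOR_BGR2GRAY).astype(float)
    a.append(np.clip((g-120)*2,0,255).astype(np.uint8))
cv2.imwrite('pics/slot7.png',np.vstack([np.hstack(a[:2]),np.hstack(a[2:])]))
E
```

```text
hs67 [603.6 -56.2] -18.87 [0.99 1.13 0.91 1.01 0.31 0.3  0.31 0.3 ]
hs67 [602.6 -57.3] -15.0 [1.04 0.32 0.69 0.46 0.22 0.2  0.1  0.38]
rim [608.2 -56.4] -18.67 [-0.63 -0.59 -0.51 -0.57  0.89  0.81  0.71  0.82]
rim [596.6 -55.9] -18.69 [-0.23 -0.31 -0.4  -0.29  1.13  1.25  0.46  0.47]
[ 0.07745369  0.00271583 -0.00992795]
```

View pics/slot7.png

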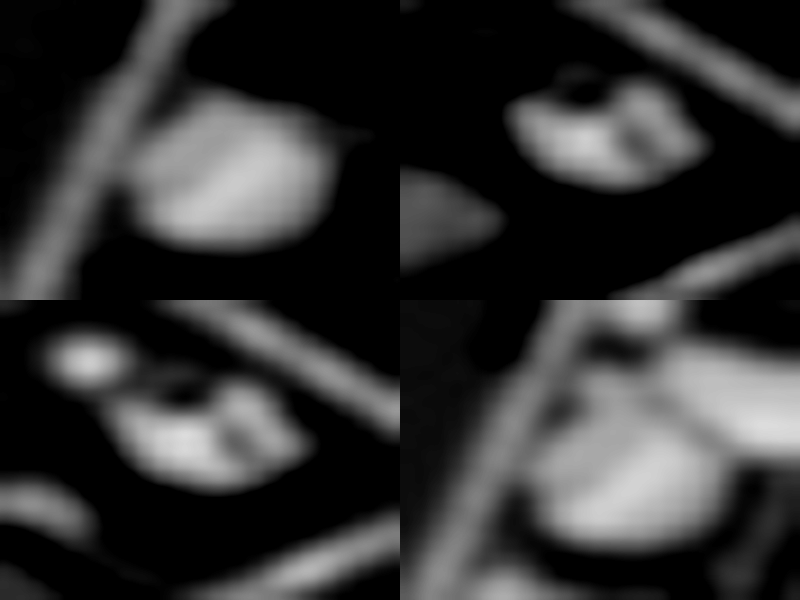

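```bash
python3 - <<'E'
from h import *
for tag,(x0,y0),pts in(('scene7',(285,197),[(185,85),(240,140)]),('top7',(250,140),[(160,200),(245,125)])):
    s=load(tag); q=[((x+.5)*22/400-.5+x0,(y+.5)*22/300-.5+y0) for x,y in pts]
    P=ray(s,q,.0595); d=P[1]-P[0]; print(tag,P.round(4),np.degrees(np.arctan2(d[1],d[0])), 'pillar expected', .6035+.3123*.05,-.0553+.95*.05)
E
```

```text
scene7 [[ 0.6066  0.0034  0.0595]
 [ 0.6238 -0.0077  0.0595]] -32.88497177024972 pillar expected 0.6191150000000001 -0.007800000000000001
top7 [[ 0.6124  0.0047  0.0595]
 [ 0.6309 -0.0098  0.0595]] -37.94514442672895 pillar expected 0.6191150000000001 -0.007800000000000001
```

Request:
move_arm:
  increments:
    - [[-4, 4.7, -8], 0.005]
    - [[0, 0, -8], 0]
    - [[0, 0, -5], 0]
    - [[0, 0, 0], 0]
    - [[0, 0, 0], 0]
    - [[0, 0, 0], 0]
    - [[0, 0, 0], 0]
    - [[0, 0, 0], 0]

```text
clock: 23.2
tool_pos: [0.4162, 0.306, 0.0241]
orientation: [-177.7, 2.2, -124.5]
force: [-0.3, -0.2, -0.9]
opening: 0.0464
```

```bash
python3 - <<'E'
from h import *
o=ctrl.get_obs();print(o['tool_pos'],o['orientation'],o['force'],o['opening'])
t=snap('top','top8');u=snap('scene','scene8')
b=cv2.resize(u['color'][115:175,250:330,::-1],(800,600),interpolation=cv2.INTER_CUBIC)
cv2.imwrite('pics/g8.png',b)
E
```

```text
[0.41615245 0.3059878  0.02408827] [-177.70012678    2.17459013 -124.54824934] [-0.2942331  -0.19245467 -0.94545914] 0.04638485272978595
```

View pics/g8.png

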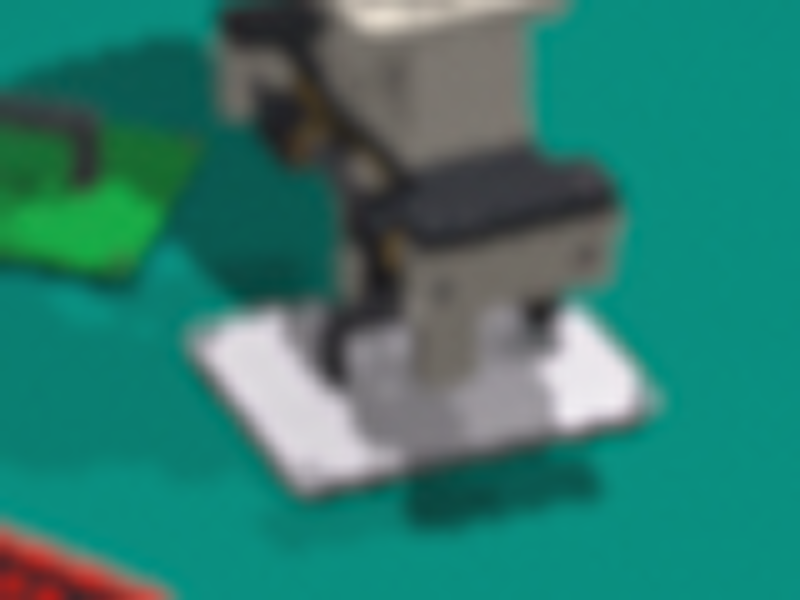

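Request:
move_arm:
  increments:
    - [[0, 0, -1.5], 0]
    - [[0, 0, 0], 0]
    - [[0, 0, 0], 0]
    - [[0, 0, 0], 0]
    - [[0, 0, 0], 0]
    - [[0, 0, 0], 0]
    - [[0, 0, -1], 0]
    - [[0, 0, -1], 0]
  jaw: -1

```text
clock: 24.1
tool_pos: [0.4162, 0.306, 0.0224]
orientation: [-177.7, 2.2, -124.5]
force: [-5.8, -2.7, 17.9]
opening: 0.0115
```

```bash
python3 - <<'E'
from h import *
o=ctrl.get_obs();print(o['tool_pos'],o['orientation'],o['force'],o['moment'],o['opening'])
E
```

```text
[0.41620749 0.3060199  0.02243726] [-177.66652617    2.20226179 -124.49947667] [-5.80693749 -2.66399316 17.9455848 ] [-0.90675139  2.27138386  0.01281263] 0.011459122726530558
```

Request:
move_arm:
  increments:
    - [[0, 0, 8], 0]
    - [[0, 0, 30], 0]
    - [[0, 0, 40], 0]
    - [[10, -20, 40], 0.02]
    - [[20, -40, 15], 0.04]
    - [[22, -43, 0], 0.04]
    - [[22, -43, 0], 0.04]
    - [[22, -43, 0], 0.04]

```text
clock: 24.9
tool_pos: [0.5107, 0.1129, 0.1615]
orientation: [-177.5, 2.1, -113.3]
force: [0.7, 1.6, -3.3]
opening: 0.0117
```

```bash
python3 - <<'E'
from h import *
o=ctrl.get_obs();print(o['tool_pos'],o['orientation'],o['force'],o['moment'],o['opening'])
u=snap('scene','scene9')
b=cv2.resize(u['color'][100:250,230:400,::-1],(680,600),interpolation=cv2.INTER_CUBIC)
cv2.imwrite('pics/g9.png',b)
E
```

```text
[0.51070736 0.11288784 0.16150409] [-177.53928724    2.05688232 -113.30554107] [ 0.728776    1.61257926 -3.34864402] [ 0.07783017 -0.02082589 -0.01557792] 0.011724205167536278
```

View pics/g9.png

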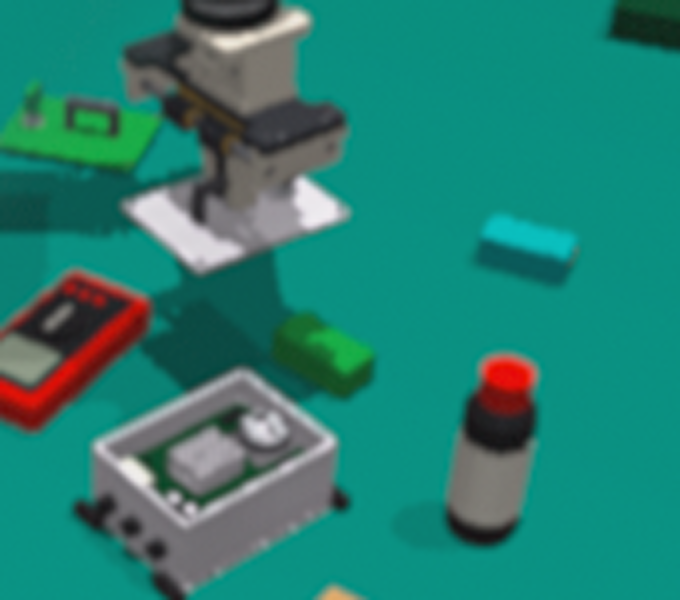

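Request:
move_arm:
  increments:
    - [[20, -38, 0], 0.02]
    - [[20, -38, 0], 0.02]
    - [[20, -38, -5], 0.02]
    - [[14, -26, -10], 0.015]
    - [[7, -12, -10], 0.01]
    - [[0, 0, -5], 0]
    - [[0, 0, 0], 0]
    - [[0, 0, 0], 0]

```text
clock: 25.75
tool_pos: [0.5926, -0.0544, 0.128]
orientation: [-177.9, 1.8, -108.6]
force: [0.6, -0.4, -2.7]
opening: 0.0115
```

```bash
python3 - <<'E'
from h import *
o=ctrl.get_obs();print(o['tool_pos'],o['orientation'],o['force'],o['moment'],o['opening'])
t=snap('top','top10');u=snap('scene','scene10')
a=cv2.resize(t['color'][110:190,230:310,::-1],(400,400),interpolation=cv2.INTER_CUBIC)
b=cv2.resize(u['color'][160:240,235:315,::-1],(400,400),interpolation=cv2.INTER_CUBIC)
cv2.imwrite('pics/g10.png',np.hstack([a,b]))
E
```

```text
[ 0.59260937 -0.05436232  0.12797257] [-177.93569288    1.84413253 -108.62366091] [ 0.58148571 -0.43325986 -2.68252269] [-0.02305908  0.08013929 -0.05407262] 0.011483355978545287
```

View pics/g10.png

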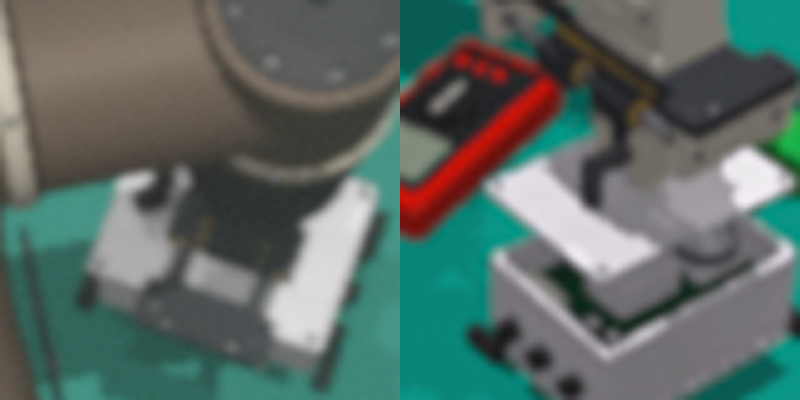

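Request:
move_arm:
  increments:
    - [[5, -3, -5], 0.007]
    - [[4, -3, -5], 0]
    - [[0, 0, -5], 0]
    - [[0, 0, -5], 0]
    - [[0, 0, -3], 0]
    - [[0, 0, 0], 0]
    - [[0, 0, 0], 0]
    - [[0, 0, 0], 0]

```text
clock: 26.65
tool_pos: [0.6027, -0.0582, 0.1045]
orientation: [-177.8, 1.9, -108.0]
force: [0.4, -0.4, -2.2]
opening: 0.0116
```

```bash
cat > ov.py <<'E'
from fit import *
import sys
def overlay(tag_t,tag_s,out,rects):
    for tag,(x0,y0,w,h),k in((tag_t,(238,118,64,60),10),(tag_s,(240,175,80,60),10)):
        c=load(tag);im=cv2.resize(c['color'][y0:y0+h,x0:x0+w,::-1],None,fx=k,fy=k,interpolation=cv2.INTER_CUBIC)
        for p,L,col in rects:
            q=proj(c,Tp(p,L)); q=np.round((q-[x0,y0]+.5)*k-.5).astype(np.int32); cv2.polylines(im,[q],True,col,1)
        cv2.imwrite(f'pics/{out}_{"t" if tag==tag_t else "s"}.png',im)
E
python3 - <<'E'
from ov import *
o=ctrl.get_obs();print(o['tool_pos'],o['orientation'],o['force'],o['moment'],o['opening'])
t=snap('top','top11');u=snap('scene','scene11')
O=[(1,1),(1,-1),(-1,-1),(-1,1)]
tcp=o['tool_pos'];yaw=np.radians(o['orientation'][2]+90)
cov=[tcp[0]-np.sin(yaw)*.0056,tcp[1]+np.cos(yaw)*.0056,yaw]
print(cov)
overlay('top11','scene11','o11',[([.6035,-.0553,np.radians(-18.2)],rect(108,148,.07,O),(0,0,255)),(cov,rect(108,148,tcp[2]-.0224+.012,O),(255,0,0))])
E
```

```text
[ 0.60270549 -0.05823604  0.1045279 ] [-177.80931165    1.91790852 -107.95055895] [ 0.38382238 -0.4221092  -2.15102506] [-0.0694909   0.12622719 -0.00480489] 0.011629347599913247
[np.float64(0.6044313907746824), np.float64(-0.05290863047261147), np.float64(-0.31329635621778845)]
```

View pics/o11_t.png

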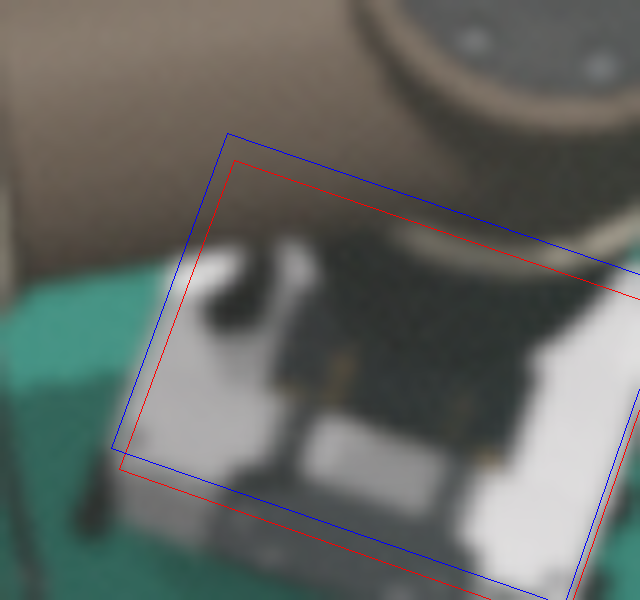

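View pics/o11_s.png

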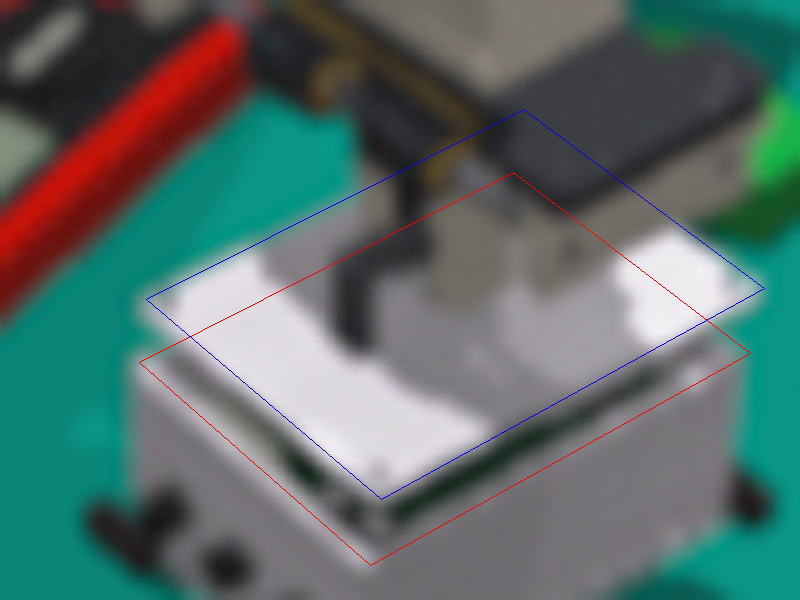

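Request:
move_arm:
  increments:
    - [[-1, -2.3, 0], -0.004]
    - [[0, 0, 0], 0]
    - [[0, 0, -4], 0]
    - [[0, 0, -4], 0]
    - [[0, 0, -2], 0]
    - [[0, 0, 0], 0]
    - [[0, 0, 0], 0]
    - [[0, 0, 0], 0]

```text
clock: 27.55
tool_pos: [0.6017, -0.0608, 0.094]
orientation: [-177.8, 1.9, -108.2]
force: [0.0, 0.3, -3.5]
opening: 0.0115
```

Request:
move_arm:
  increments:
    - [[0, 0, -2], 0]
    - [[0, 0, -2], 0]
    - [[0, 0, -2], 0]
    - [[0, 0, -1], 0]
    - [[0, 0, -1], 0]
    - [[0, 0, 0], 0]
    - [[0, 0, 0], 0]
    - [[0, 0, 0], 0]

```text
clock: 28.35
tool_pos: [0.6024, -0.0608, 0.0863]
orientation: [-177.7, 2.0, -108.2]
force: [-0.5, -0.9, -1.7]
opening: 0.0116
```

Request:
move_arm:
  increments:
    - [[-0.4, 0, -1], 0]
    - [[0, 0, -1], 0]
    - [[0, 0, -1], 0]
    - [[0, 0, 0], 0]
    - [[0, 0, 0], 0]
    - [[0, 0, 0], 0]
    - [[0, 0, 0], 0]
    - [[0, 0, 0], 0]

```text
clock: 29.15
tool_pos: [0.6029, -0.0612, 0.085]
orientation: [-177.5, 2.0, -108.1]
force: [-2.1, -1.0, 1.8]
opening: 0.0114
```

```bash
python3 - <<'E'
from ov import *
o=ctrl.get_obs();print(o['tool_pos'],o['orientation'],o['force'],o['moment'],o['opening'])
t=snap('top','top12');u=snap('scene','scene12')
O=[(1,1),(1,-1),(-1,-1),(-1,1)]
overlay('top12','scene12','o12',[([.6035,-.0553,np.radians(-18.2)],rect(108,148,.074,O),(0,0,255))])
E
```

```text
[ 0.60292228 -0.06115074  0.08498   ] [-177.54305804    1.98257887 -108.14622646] [-2.09479249 -1.02357714  1.78365371] [0.00316761 0.58756885 0.02067224] 0.011426702173714408
```

View pics/o12_s.png

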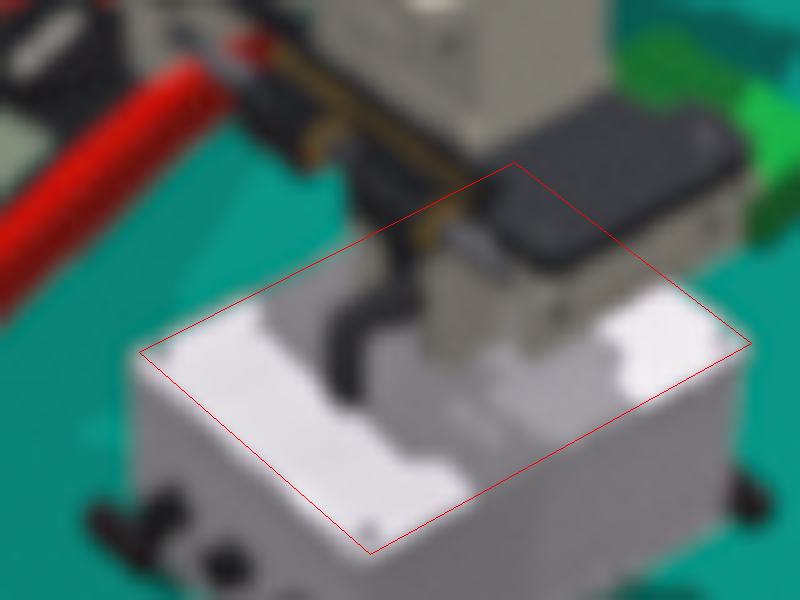

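Request:
move_arm:
  increments:
    - [[0, 0, 0], 0]
    - [[0, 0, 0], 0]
    - [[0, 0, 5], 0]
    - [[0, 0, 20], 0]
    - [[0, 0, 40], 0]
    - [[0, 30, 30], 0]
    - [[-10, 45, 0], 0]
    - [[-10, 45, 0], 0]
  jaw: -0.1

```text
clock: 30.05
tool_pos: [0.5833, 0.0581, 0.1838]
orientation: [-177.6, 2.0, -108.6]
force: [1.0, 0.5, -0.1]
opening: 0.0393
```

```bash
python3 - <<'E'
from ov import *
o=ctrl.get_obs();print(o['tool_pos'],o['orientation'],o['force'],o['moment'],o['opening'])
t=snap('top','top13');u=snap('scene','scene13')
O=[(1,1),(1,-1),(-1,-1),(-1,1)]
box=[.6035,-.0553,np.radians(-18.2)]
def wing(a,z): return [(x*np.cos(a)-y*np.sin(a),.05+x*np.sin(a)+y*np.cos(a),z) for x,y in((.015,.005),(.015,-.005),(-.015,-.005),(-.015,.005))]
overlay('top13','scene13','o13',[(box,rect(108,148,.074,O),(0,0,255)),(box,wing(-.4,.114),(255,0,255))])
E
```

```text
[0.58328675 0.05814029 0.18384001] [-177.55527518    2.0239292  -108.57539786] [ 1.03837972  0.4714938  -0.082377  ] [ 0.03929955 -0.00609899 -0.02918845] 0.039328434948429386
```

View pics/o13_s.png

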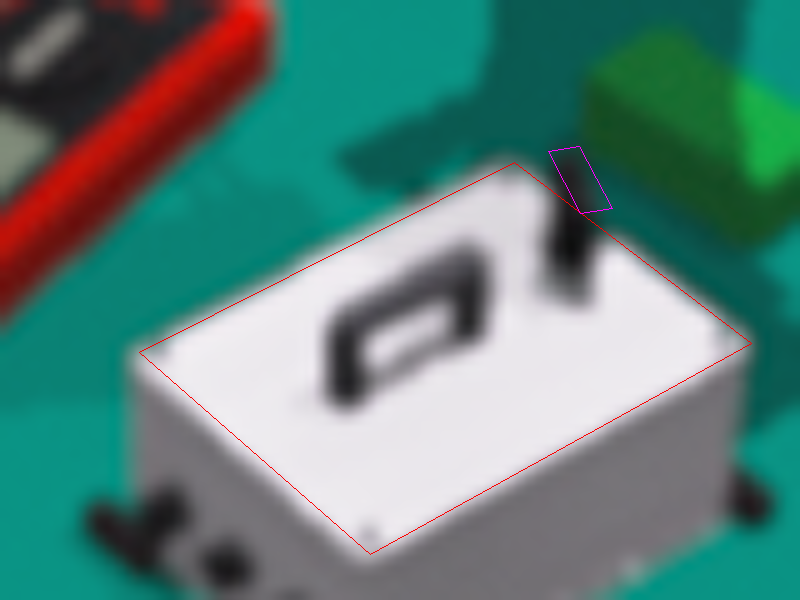

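View pics/o13_t.png

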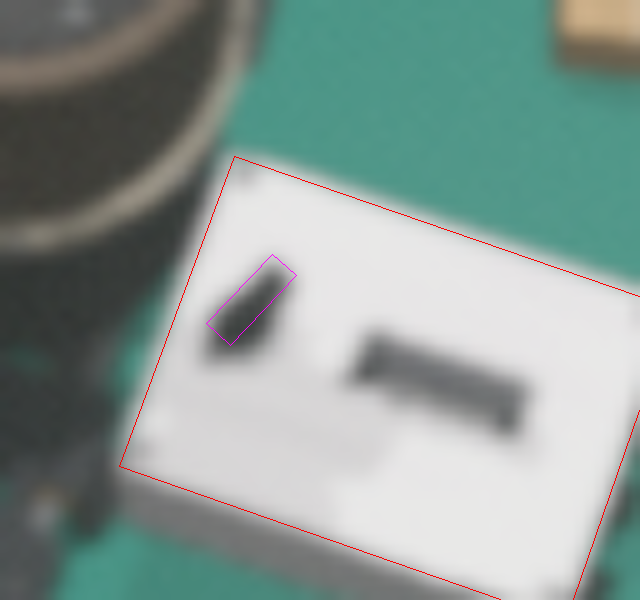

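Request:
move_arm:
  increments:
    - [[4, -8, 0], 0.14]
    - [[5, -8, 0], 0.14]
    - [[5, -8, 0], 0.14]
    - [[5, -8, 0], 0.14]
    - [[5, -8, 0], 0.14]
    - [[5, -8, -5], 0.14]
    - [[4, -8, -10], 0.14]
    - [[3, -8, -10], 0.13]
  jaw: -0.5

```text
clock: 30.95
tool_pos: [0.6214, -0.0023, 0.1633]
orientation: [-177.1, 2.0, -41.8]
force: [-0.3, -0.1, 0.3]
opening: 0.0221
```

Request:
move_arm:
  increments:
    - [[-2, -5, -8], -0.05]
    - [[0, 0, -10], 0]
    - [[0, 0, -10], 0]
    - [[0, 0, -5], 0]
    - [[0, 0, 0], 0]
    - [[0, 0, 0], 0]
    - [[0, 0, 0], 0]
    - [[0, 0, 0], 0]

```text
clock: 31.75
tool_pos: [0.6199, -0.0084, 0.1277]
orientation: [-177.2, 2.0, -44.3]
force: [0.7, -0.8, -0.2]
opening: 0.0218
```

```bash
python3 - <<'E'
from ov import *
o=ctrl.get_obs();print(o['tool_pos'],o['orientation'],o['force'],o['opening'])
t=snap('top','top14');u=snap('scene','scene14')
a=cv2.resize(t['color'][125:165,245:285,::-1],(400,400),interpolation=cv2.INTER_CUBIC)
b=cv2.resize(u['color'][165:215,270:320,::-1],(400,400),interpolation=cv2.INTER_CUBIC)
cv2.imwrite('pics/g14.png',np.hstack([a,b]))
E
```

```text
[ 0.61991621 -0.00841377  0.12774756] [-177.17365561    2.03603668  -44.31838492] [ 0.74379321 -0.80223756 -0.22971255] 0.021809911134823053
```

View pics/g14.png

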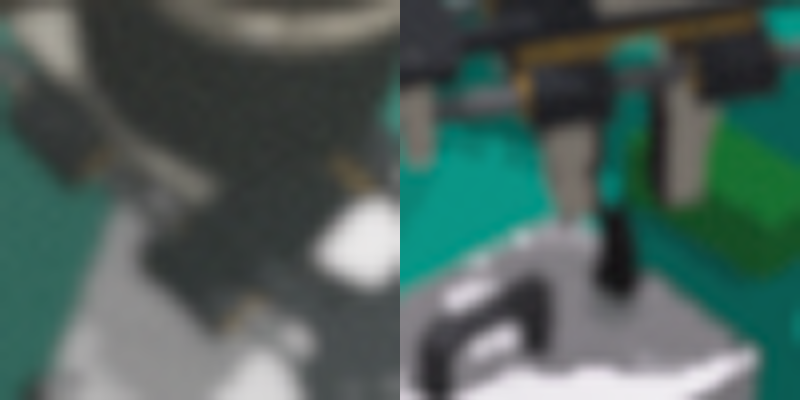

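Request:
move_arm:
  increments:
    - [[-0.5, 0.5, -7], -0.01]
    - [[0, 0, -7], 0]
    - [[0, 0, -6], 0]
    - [[0, 0, -6], 0]
    - [[0, 0, -5], 0]
    - [[0, 0, -3], 0]
    - [[0, 0, 0], 0]
    - [[0, 0, 0], 0]

```text
clock: 32.65
tool_pos: [0.6189, -0.008, 0.0901]
orientation: [-177.2, 2.1, -45.0]
force: [0.6, -0.1, -0.3]
opening: 0.0217
```

```bash
python3 - <<'E'
from ov import *
u=snap('scene','scene15')
b=cv2.resize(u['color'][165:215,265:325,::-1],(720,600),interpolation=cv2.INTER_CUBIC)
cv2.imwrite('pics/g15.png',b)
E
```

```text
(no output)
```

View pics/g15.png

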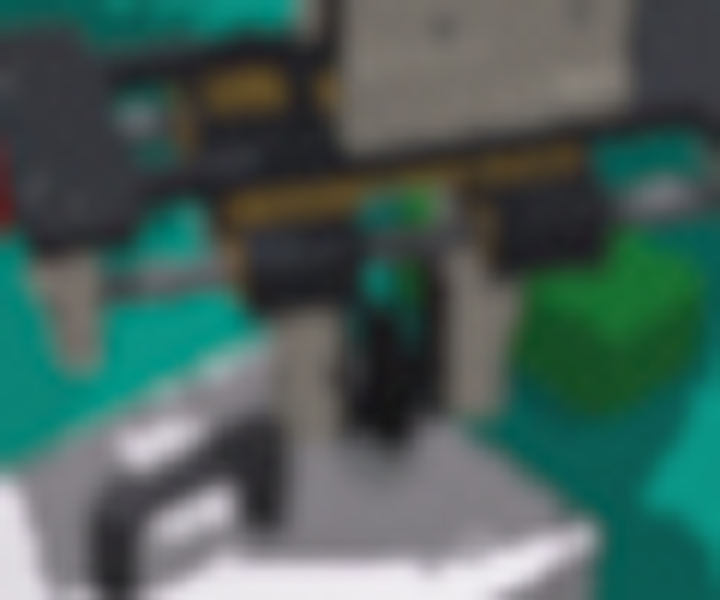

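Request:
move_arm:
  increments:
    - [[0, 0, 0], 0]
    - [[0, 0, 0], 0]
    - [[0, 0, 0], 0]
    - [[0, 0, 0], 0]
    - [[0, 0, 0], 0]
    - [[0, 0, 0], 0]
    - [[0, 0, 0], 0]
    - [[0, 0, 0], 0]
  jaw: -1

```text
clock: 33.5
tool_pos: [0.6192, -0.0081, 0.0916]
orientation: [-177.2, 2.0, -44.9]
force: [-0.3, 0.3, 1.1]
opening: 0.0103
```

```bash
python3 - <<'E'
from h import *
o=ctrl.get_obs();print(o['tool_pos'],o['orientation'],o['force'],o['moment'],o['opening'])
E
```

```text
[ 0.61924197 -0.00809079  0.09158024] [-177.17383633    2.00761491  -44.92728934] [-0.2935988   0.29498267  1.07439632] [-0.41244143  0.32985171 -0.0247066 ] 0.01029883756066437
```

Request:
move_arm:
  increments:
    - [[0, 0, -1], 0.05]
    - [[0, 0, -1], 0.05]
    - [[0, 0, -0.7], 0.04]
    - [[0, 0, -0.5], 0]
    - [[0, 0, -0.5], 0]
    - [[0, 0, -0.5], 0]
    - [[0, 0, 0], 0]
    - [[0, 0, 0], 0]

```text
clock: 34.3
tool_pos: [0.6193, -0.008, 0.0875]
orientation: [-177.2, 2.0, -36.8]
force: [-0.1, -0.2, 1.2]
opening: 0.0101
```

Request:
move_arm:
  increments:
    - [[0, 0, -0.7], 0]
    - [[0, 0, -0.7], 0]
    - [[0, 0, -0.7], 0]
    - [[0, 0, -0.7], 0]
    - [[0, 0, -0.7], 0]
    - [[0, 0, -0.7], 0]
    - [[0, 0, 0], 0]
    - [[0, 0, 0], 0]

```text
clock: 35.1
tool_pos: [0.6195, -0.008, 0.0831]
orientation: [-177.2, 2.0, -36.8]
force: [0.2, 0.4, 2.3]
opening: 0.0097
```

Request:
move_arm:
  increments:
    - [[0, 0, -0.7], 0]
    - [[0, 0, -0.7], 0]
    - [[0, 0, -0.7], 0]
    - [[0, 0, -0.7], 0]
    - [[0, 0, 0], 0]
    - [[0, 0, 0], 0]
    - [[0, 0, 0], 0]
    - [[0, 0, 0], 0]

```text
clock: 35.9
tool_pos: [0.6196, -0.008, 0.0803]
orientation: [-177.1, 2.0, -36.8]
force: [-0.3, 0.2, 2.8]
opening: 0.01
```

Request:
move_arm:
  increments:
    - [[0, 0, -0.2], -0.05]
    - [[0, 0, -0.2], -0.1]
    - [[0, 0, -0.2], -0.12]
    - [[0, 0, -0.1], -0.12]
    - [[0, 0, -0.1], -0.12]
    - [[0, 0, -0.1], -0.12]
    - [[0, 0, -0.1], -0.12]
    - [[0, 0, 0], -0.12]

```text
clock: 36.7
tool_pos: [0.6198, -0.0081, 0.0799]
orientation: [-177.1, 2.0, -88.5]
force: [-1.2, 0.1, 3.3]
opening: 0.0099
```

```bash
python3 - <<'E'
from h import *
o=ctrl.get_obs();print(o['tool_pos'],o['orientation'],o['force'],o['moment'],o['opening'])
E
```

```text
[ 0.61983316 -0.00809926  0.07991418] [-177.11122189    1.99175062  -88.52547192] [-1.24713365  0.05654138  3.29621397] [-0.03480353  0.87698926  0.04601223] 0.009890012085707056
```

Request:
move_arm:
  increments:
    - [[0, 0, 0], -0.11]
    - [[0, 0, 0], -0.11]
    - [[0, 0, 0], -0.11]
    - [[0, 0, 0], -0.11]
    - [[0, 0, 0], -0.11]
    - [[0, 0, 0], -0.06]
    - [[0, 0, 0], 0]
    - [[0, 0, 0], 0]

```text
clock: 37.5
tool_pos: [0.6197, -0.0082, 0.0809]
orientation: [-177.1, 2.1, -125.1]
force: [-0.4, -1.1, 2.8]
opening: 0.0105
```

Request:
move_arm:
  increments:
    - [[0, 0, 0.7], 0]
    - [[0, 0, 0.7], 0]
    - [[0, 0, 0.5], 0]
    - [[0, 0, 0], 0]
    - [[0, 0, 0], 0]
    - [[0, 0, 0], 0]
    - [[0, 0, 0], 0]
    - [[0, 0, 0], 0]

```text
clock: 38.3
tool_pos: [0.6197, -0.0081, 0.0822]
orientation: [-177.1, 2.1, -125.0]
force: [0.4, 0.4, 0.6]
opening: 0.0098
```

Request:
move_arm:
  increments:
    - [[0, 0, 0], 0]
    - [[0, 0, 0], 0]
    - [[0, 0, 0], 0]
    - [[0, 0, 5], 0]
    - [[0, 0, 15], 0]
    - [[0, 0, 30], 0]
    - [[0, 0, 30], 0]
    - [[-5, 20, 30], 0]
  jaw: -0.5

```text
clock: 39.1
tool_pos: [0.611, 0.0101, 0.1915]
orientation: [-177.5, 1.7, -125.1]
force: [0.1, -0.2, -0.1]
opening: 0.022
```

Request:
move_arm:
  increments:
    - [[-10, 40, 0], 0]
    - [[-10, 45, 0], 0]
    - [[-10, 45, 0], 0]
    - [[0, 20, 0], 0]
    - [[0, 0, 0], 0]
    - [[0, 0, 0], 0]
    - [[0, 0, 0], 0]
    - [[0, 0, 0], 0]

```text
clock: 39.9
tool_pos: [0.5821, 0.1659, 0.2016]
orientation: [-177.1, 2.3, -125.1]
force: [0.2, -0.7, 0.2]
opening: 0.0218
```

```bash
python3 - <<'E'
from ov import *
o=ctrl.get_obs();print(o['clock'],o['tool_pos'],o['orientation'],o['force'],o['opening'])
t=snap('top','top16');u=snap('scene','scene16')
O=[(1,1),(1,-1),(-1,-1),(-1,1)]
box=[.6035,-.0553,np.radians(-18.2)]
a=np.radians(-125+18.2)
def wing(a,z): return [(x*np.cos(a)-y*np.sin(a),.05+x*np.sin(a)+y*np.cos(a),z) for x,y in((.015,.005),(.015,-.005),(-.015,-.005),(-.015,.005))]
overlay('top16','scene16','o16',[(box,rect(108,148,.074,O),(0,0,255)),(box,wing(a,.114-.0085),(255,0,255)),(box,wing(a,.114),(0,200,255))])
cv2.imwrite('pics/full16.png',np.hstack([cv2.resize(t['color'][:,:,::-1],(400,300)),cv2.resize(u['color'][:,:,::-1],(400,300))]))
E
```

```text
39.9 [0.58205015 0.16586157 0.20158632] [-177.06996326    2.31637776 -125.08583843] [ 0.158293   -0.72133731  0.24041459] 0.02184269645970676
```

View pics/o16_s.png

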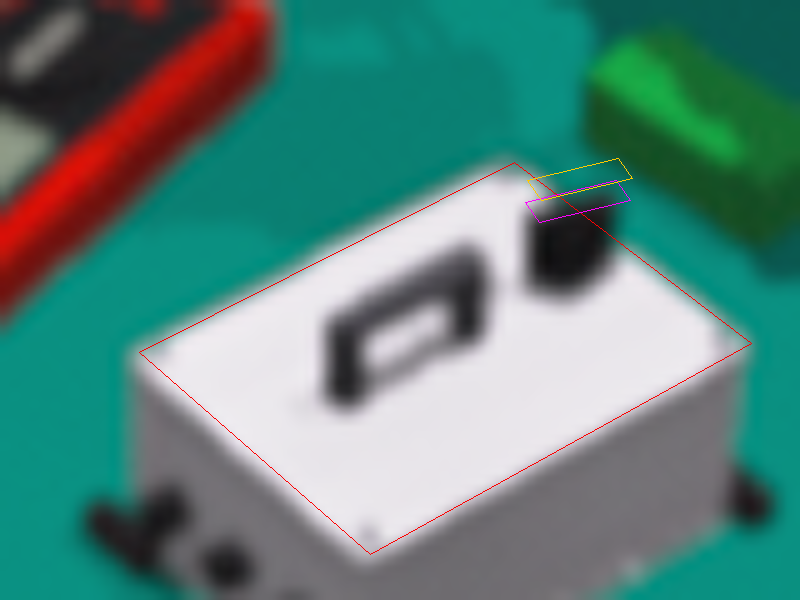

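View pics/o16_t.png

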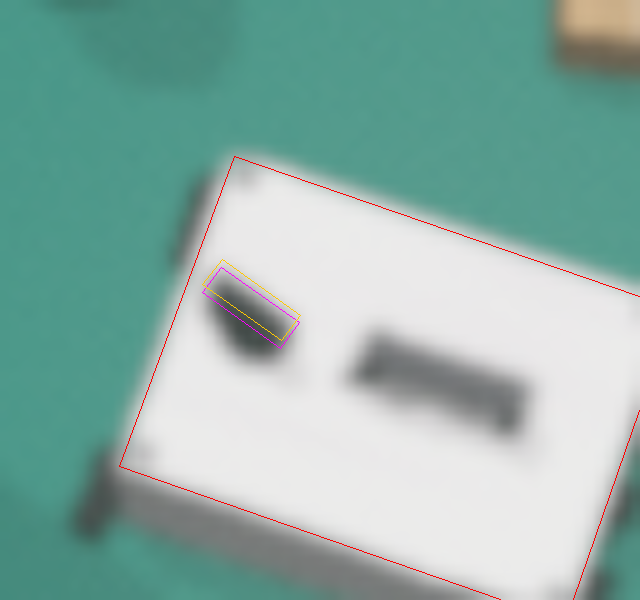

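View pics/full16.png

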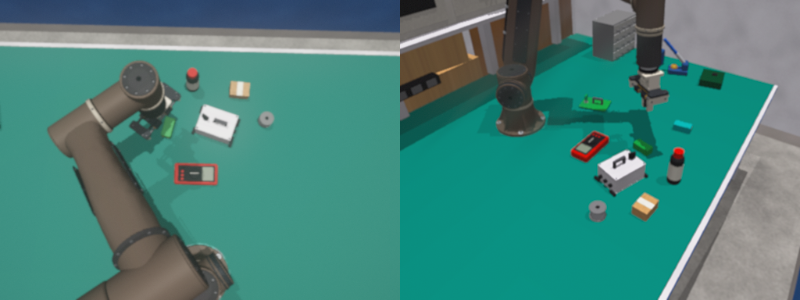

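The wing top sits at the pressed-down outline (magenta, about (575,205)), across the slot, with the fingers well away. The cover matches the rim outline, and the bystanders stand where they were. I'm handing in.

```bash
python3 - <<'E'
from h import *
print(ctrl.close_job())
E
```

```text
the job is handed in; nothing more can be done
None
```

The data logger is assembled in the order asked and its cover is locked. I handed it in at about 40 s, with the gripper open and clear of everything.

- **Battery:** the grey pack with black bands lies in its ribs; the landing height and the picture agreed with the floor level.
- **Board:** it rests flat on the four bosses with the pillar in its notch, judged from the picture. One automatic edge fit on the rim and heat sink gave inconsistent values. I set it aside in favour of the earlier fits and the overlays.
- **Cover:** its outline matched the rim outline in both camera views.
- **Lock:** the knob dropped into the slot at about -37° in the world frame, with only 1 to 3 N of press. I turned it about 88° across the slot, and after I let go the wing stayed at the pressed-down height in both views.

**Tilt:** the tool drifted by about 3° over the run, and I had no way to correct it. It did not spoil any grasp or fit.

**Forces:** the highest reading between moves was about 18 N, while I held the cover's handle on the bench.

**Bystanders:** the multimeter, spray can, spool and carton, and the green and turquoise look-alikes, look unmoved in the last pictures. I checked these by eye and did not measure them.

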